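# Swing the heavy press head over its bed and bring it to rest

### The arm

A 6-joint arm with a two-finger parallel gripper is mounted at the origin on the work surface. World frame = base frame: x ahead of the robot, y to its left, z up, the work surface at z = 0. Lengths are in m, angles in rad, forces in N, time in s.
With the tool pointing down it reaches from about 0.3 to 0.85 m from the base axis. Payload 4.2 kg.
Tool frame: the origin (TCP) lies midway between the tips of the shut fingers; the grasp point (between the pads) lies 19 mm behind it; z points along the fingers, y is the line along which they close (so a half turn about z gives the same grasp; the last joint's range is limited). The gripper opens to 91 mm and grips with 3 to 60 N. Pads are 32 mm wide; open, the fingers measure 118 mm over their backs; the gripper's body (76 mm by 178 mm) begins 60 mm behind the grasp point.
Start: joints at [-1.21, 0.32, 1.565, -0, 1.257, -0.02], TCP at [0.214, -0.534, 0.181] pointing down, gripper open.
Joint ranges: [-3.11, 3.11], [-0.84, 2.01], [0.21, 2.61], [-1.34, 4.49], [0.05, 2.63], [-2.56, 2.56]. Speed limits (rad/s): [2.57, 2.57, 3.14, 3.14, 3.14, 3.14].

### API

Orientations are given as a rotation vector (axis times angle).
In Python, from workcell import ctrl gives the robot as it stands.
- The arm moves only by the tool play_rows, never from a script. Its argument "steps" is a list of rows, each an object with "gripper": the closure, from -1 (fully open) to 1 (shut); "offset": the shift along the world's x, y, z in mm, a list of three; "rot": the turn, a rotation vector about the world's x, y, z in units of 5 degrees (1.0 is 5 degrees), a list of three. In form: [{"gripper": gripper, "offset": [x, y, z], "rot": [ax, ay, az]}, ...]. A call has 1 to 5 rows; each row is the pose to reach, as a shift and turn from the pose commanded when the call began; what a row does not reach only later rows make up. A row lasts 1/12 s, in which the tool goes at most 41.7 mm and 7.16 degrees, less where a joint would pass 70% of its speed; a pose out of reach is approached as far as the arm can. A call with a gripper value outside its range is refused whole. The fingers move at their own pace and stop on an object; "grip_force" is the grip in N (left out, the last holds). Time passes only in rows, so rows that repeat a pose let the fingers close. It gives the time, the measured TCP pose, the force, the opening and the grip force at its end, in the units of the state.
- ctrl.read_state(): the state, without advancing time (a new reading comes with each control period).
- ctrl.grab_frame(name): name is "scene" or "top"; returns a dict with "image" (400x640x3 uint8, blue, green, red), "fx", "fy", "cx", "cy" (pixels), "T" (4x4, takes a point from camera to world coordinates). Camera axes: x right, y down, z forward; pixel columns grow to the right and rows downward; lengths in m; the calibration is good to about 2 mm. A picture is of the moment at which its call begins. There is no depth.
- ctrl.job_done(): hands the job in; it is judged then, once.
Trained networks look in a picture, given as the dict that the camera call returned (one of the last four; its "shot" number tells which), for a name from the list of things; names that differ only in an ending like _2 or _b are one class to them, and where a whole thing is asked for, a point or a joint stands for the part that bears it (a point fixed in the world has none). Each returns a list of dicts, best first, with "conf" (0 to 1); they miss things now and then, are a little off and sometimes report something else, mostly with a low value. They report only what shows in the picture. A call takes as long as a camera call.
- ctrl.spot_in(query, picture): "extent" ([left, top, right, bottom] in pixels, round what is visible of it).
- ctrl.trace(query, picture): "region" (400x640 bool, what is visible of it) and "extent" ([left, top, right, bottom] in pixels, round what is visible of it).
The state is a dict: "time": time; "joints": joint angles; "joint_vel": joint speeds; "effort": joint torques, N m; "tcp_pos": TCP position; "orientation": TCP orientation; "wrist_force": force on the tool from outside, world axes, zero at the start; "moment": the same for the moment, N m; "gripper_width": opening from 0.0 (shut) to 1.0 (fully open); "grip_force": force on a finger pad.
Only numpy, scipy, OpenCV 4.12 (cv2) and the standard library are available. Lean on these libraries where they do the work, as an engineer would, in place of code of your own. Each camera call takes 0.05 s, during which the arm holds its last target. There are 200 camera calls.

### The job

Swing the heavy head of the ironing press round its post, from where it is parked, until it is centred over the low padded bed, and leave it there untouched and standing still. It runs almost without friction: nudge it gently by the two black sprung buffers on its sides only (the white casing is hot), brake it from the other side without bottoming a buffer or hitting an end stop, watch it stay still for four seconds, and leave the other things on the table alone.

Things in the scene. Friction and masses are not known exactly. Their poses are not given: they have to be found in the camera images.
- press: grey foot plate 220 x 220 x 16 mm, bolted down, of the swing-head press. Origin: underside centre, on the vertical axis of the post. Its x axis points away from the robot (to within 0.08 rad): joint angles of the head are counted from its -x direction.
- hub (a point): point on the vertical swing axis of the press, 160 mm above the table.
- swing (a joint): angle of the press head about the post, rad. At 0 the head points along the foot's -x (to the robot); growing values swing it towards the robot's right (-y, counterclockwise from above). Hard end stops at -1.1 and 1.1. Inertia about the post nominally 0.225 kg m2 (hidden, +-30 %), no dry friction, damping 0.018 N m s/rad: it coasts for many seconds. Keep below 0.7 rad/s.
- head_top (a point): centre of the head's top face, 157 mm above the table and 270 mm from the swing axis. The head is a white block 140 mm (along its arm) x 150 mm (across), from 58 to 157 mm above the table; a closed arm 120 mm wide, top at 152 mm, joins it to the post. This white casing is hot: the robot must not touch it.
- pad_right_face (a point): centre of the outer face of the right buffer: black rubber block on the head's side that looks to growing joint values (the robot's right), 125 mm along the arm, 86 mm tall (67 to 153 mm above the table), standing 40 mm out of the casing: its face is 115 mm from the head's middle plane when free. Pushing it drives the joint towards smaller values.
- pad_left_face (a point): the same on the other side, which looks to falling joint values (robot's left); pushing it drives the joint towards greater values.
- pad_right (a joint): how far the right buffer is pressed in, m: 0 free, 0.030 bottomed. Spring 100 N/m with 0.08 N preload, hardly any damping (it throws the head back), buffer mass 0.12 kg. Pressed 28 mm or more counts as a slam.
- pad_left (a joint): the same for the left buffer.
- bed_centre (a point): centre of the top of the pressing bed, a low grey-padded board 180 x 190 mm, 43 mm high, fixed to the table 270 mm from the swing axis. Its yaw and position give the angle where the head must stop: about 0.1 to 0.5 rad to the robot's left of joint 0.
- iron: bystander to leave alone: clothes iron standing on its heel, 215 mm tall; origin: underside centre
- detergent: bystander to leave alone: big blue bottle, 240 mm tall; origin: underside centre
- sprayer: bystander to leave alone: clear bottle, 190 mm tall; origin: underside centre
- coin_bowl: bystander to leave alone: white bowl, 110 mm wide, 35 mm tall; origin: underside centre
- scoop: bystander to leave alone: white measuring cup, 56 mm wide, 42 mm tall; the head passes above it; origin: underside centre
- lint_brush: bystander to leave alone: brush lying on the table, under 45 mm tall; origin: on its long axis
- stain_jar: bystander to leave alone: amber jar, 60 mm wide, 70 mm tall; origin: underside centre

How it is judged:
By the outcome, as a careful person would: the job done as asked, in the order asked, and still so for the second after the job is handed in, with the robot touching nothing.
It also fails if it takes over 64 s, if anything falls off the work surface, if the arm or the gripper's body presses on something with over 40 N, if the wrist force passes 120 N, or if a joint passes its speed limit or range.

## Working session

There is one attempt and no reset: what is moved stays moved. The work goes in short steps, Python scripts to look and compute and a tool call to move; the robot and the scene stay as the last step left them, time stands still between calls to the robot, and variables do not carry over. Pictures are saved under pics/ and viewed, at most 10 in all, crops included, and the job is handed in when it is done.

Besides the shell and the picture viewer there is one more tool, called after "Request:" as a command line: name --argument value ..., lists and objects as JSON in quotes. play_rows: Moves the arm, as the interface text tells. Its arguments: {"type":"object","properties":{"steps":{"type":"array"},"grip_force":{"type":"number"}},"required":["steps"]}

```bash
mkdir -p pics; ls
python3 - <<'E'
from workcell import ctrl
import cv2,numpy as np
s=ctrl.read_state();print({k:np.round(v,3) for k,v in s.items()})
for n in("top","scene"):
    f=ctrl.grab_frame(n);cv2.imwrite(f"pics/{n}0.png",f["image"])
    print(n,f["fx"],f["fy"],f["cx"],f["cy"],np.round(f["T"],4).tolist())
    for q in("press","head_top","pad_right_face","pad_left_face","bed_centre","iron","detergent","sprayer","coin_bowl","scoop","lint_brush","stain_jar"):
        print(q,[(np.round(d["extent"]).tolist(),round(d["conf"],2)) for d in ctrl.spot_in(q,f)[:2]])
print(ctrl.read_state()["time"])
E
```

```text
pics
{'time': np.float64(0.0), 'joints': array([-1.21 ,  0.32 ,  1.566, -0.   ,  1.257, -0.02 ]), 'joint_vel': array([ 0.001, -0.003,  0.001, -0.   , -0.   ,  0.001]), 'effort': array([  0.   , -41.247, -23.197,   0.073,   0.046,  -0.   ]), 'tcp_pos': array([ 0.213, -0.533,  0.18 ]), 'orientation': array([-3.083, -0.594,  0.   ]), 'wrist_force': array([ 0.037, -0.039, -0.38 ]), 'moment': array([ 0.037, -0.025, -0.049]), 'grip_force': np.float64(0.0), 'gripper_width': np.float64(0.997)}
top 410.7471842307597 410.7471842307597 313.26938446644044 192.08144585870275 [[0.0158, -0.9955, 0.0939, 0.3794], [-0.9999, -0.0154, 0.0057, -0.0244], [-0.0042, -0.094, -0.9956, 1.5738], [0.0, 0.0, 0.0, 1.0]]
press [([274.0, 123.0, 388.0, 233.0], 0.57)]
head_top [([285.0, 124.0, 386.0, 234.0], 0.58)]
pad_right_face [([359.0, 168.0, 386.0, 199.0], 0.74), ([315.0, 201.0, 345.0, 233.0], 0.65)]
pad_left_face [([319.0, 200.0, 347.0, 235.0], 0.97)]
bed_centre [([241.0, 178.0, 309.0, 244.0], 0.96), ([348.0, 226.0, 361.0, 235.0], 0.68)]
iron [([159.0, 146.0, 196.0, 186.0], 0.88), ([320.0, 199.0, 348.0, 235.0],
[... 579 characters left out ...]
0]]
press [([280.0, 169.0, 409.0, 265.0], 0.68)]
head_top [([278.0, 173.0, 392.0, 271.0], 0.64), ([359.0, 66.0, 391.0, 114.0], 0.22)]
pad_right_face [([304.0, 235.0, 345.0, 265.0], 0.86), ([278.0, 174.0, 396.0, 269.0], 0.29)]
pad_left_face [([280.0, 194.0, 317.0, 215.0], 0.71)]
bed_centre [([283.0, 140.0, 347.0, 202.0], 0.62)]
iron [([280.0, 175.0, 409.0, 267.0], 0.65), ([358.0, 64.0, 397.0, 110.0], 0.63)]
detergent [([310.0, 310.0, 338.0, 352.0], 0.7)]
sprayer [([269.0, 348.0, 294.0, 371.0], 0.7)]
coin_bowl [([258.0, 287.0, 294.0, 321.0], 0.71)]
scoop [([279.0, 228.0, 291.0, 245.0], 0.67)]
lint_brush [([242.0, 236.0, 279.0, 280.0], 0.67)]
stain_jar [([382.0, 120.0, 403.0, 138.0], 0.62)]
1.3
```

View pics/top0.png

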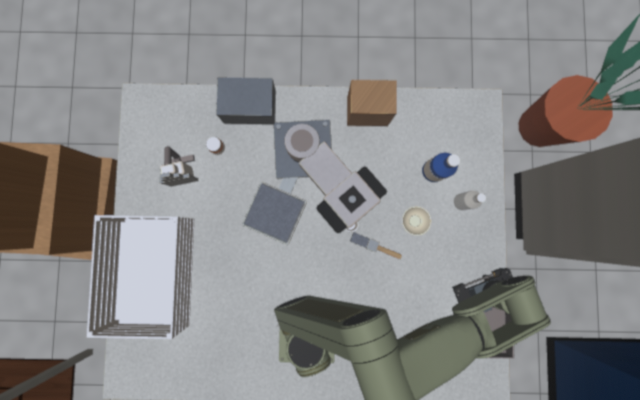

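View pics/scene0.png

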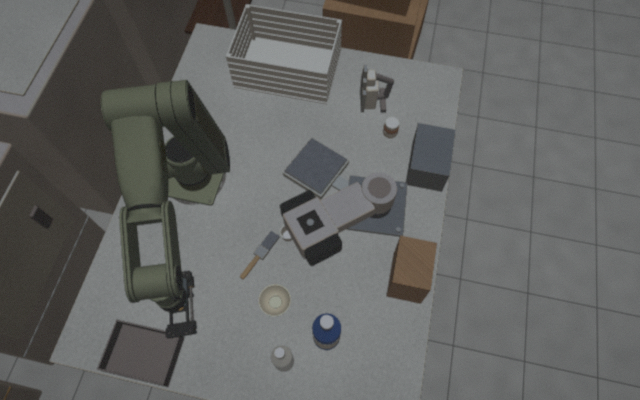

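The top view shows the post at (302,140), the head at (351,199) swung to the robot's right, and the bed at (275,212). The scene view agrees: head at (312,222), bed at (316,167). Next I'll fit box models to both views.

```bash
cat > h.py <<'E'
from workcell import ctrl
import cv2,numpy as np
from scipy.optimize import minimize
def proj(P,f):
    T=np.linalg.inv(f["T"]);c=np.asarray(P)@T[:3,:3].T+T[:3,3]
    return np.c_[f["fx"]*c[:,0]/c[:,2]+f["cx"],f["fy"]*c[:,1]/c[:,2]+f["cy"]]
def ray(uv,z,f):
    d=f["T"][:3,:3]@[(uv[0]-f["cx"])/f["fx"],(uv[1]-f["cy"])/f["fy"],1];o=f["T"][:3,3]
    return (o+d*(z-o[2])/d[2])[:2]
def axes(th): return np.array([-np.cos(th),-np.sin(th)]),np.array([np.sin(th),-np.cos(th)]) # along arm; towards growing angle
def box(hub,th,a,b,z):
    e,n=axes(th);return np.array([[*(hub+i*e+j*n),k] for i in a for j in b for k in z])
S=4
def hull(P,f,m=None,v=1.):
    m=np.zeros((400*S,640*S),np.float32) if m is None else m
    cv2.fillConvexPoly(m,cv2.convexHull(np.float32(proj(P,f)*S+S/2)).astype(np.int32),v);return m
def small(m): return cv2.resize(m,(640,400),interpolation=cv2.INTER_AREA)
def template(hub,th,f,pr=0,pl=0):
    m=np.zeros((400*S,640*S),np.float32)
    for z in(1,):
        hull(box(hub,th,(.207,.333),(.075,.115-pr),(.067,.153)),f,m,1.)
        hull(box(hub,th,(.207,.333),(-.115+pl,-.075),(.067,.153)),f,m,1.)
        hull(box(hub,th,(.200,.340),(-.075,.075),(.058,.157)),f,m,-1.)
        hull(box(hub,th,(.235,.305),(-.035,.035),(.157,.160)),f,m,0.)
    return small(m)
def score(hub,th,fs):
    s=0
    for f in fs:
        g=f["image"].max(2).astype(np.float32);d=np.clip((110-g)/70,0,1)*2-1
        s+=(template(hub,th,f)*d).sum()
    return s
def angle(hub,fs,lo=-1.2,hi=1.2):
    for st in(.04,.01,.0025):
        t=np.arange(lo,hi+1e-9,st);v=[score(hub,x,fs) for x in t];i=int(np.argmax(v));lo,hi=t[i]-st,t[i]+st
    i=min(max(i,1),len(t)-2);a=np.polyfit(t[i-1:i+2]-t[i],v[i-1:i+2],2)
    return t[i]+np.clip(-a[1]/2/a[0],-st,st),max(v)
E
python3 - <<'E'
from h import *
fs=[ctrl.grab_frame(n) for n in("top","scene")]
h0=ray((302,140),.16,fs[0]);print("hub guess",h0)
th,v=angle(h0,fs,.2,1.0);print(th,v)
for F in([fs[0]],[fs[1]],fs):
    r=minimize(lambda p:-score(p[:2],p[2],F),[*h0,th],method="Nelder-Mead",options=dict(initial_simplex=np.array([[*h0,th]]*4)+np.r_[np.zeros((1,3)),np.diag([.01,.01,.03])],xatol=1e-4,fatol=.1))
    print("fit",r.x,r.fun)
hub=r.x[:2]
reg=[ctrl.trace("bed_centre",f)[0]["region"].astype(np.float32) for f in fs]
def iou(p,F):
    s=0
    for k in F:
        m=small(hull(np.array([[*(p[:2]+i*axes(p[2])[0]+j*axes(p[2])[1]),z] for i in(-.09,.09) for j in(-.095,.095) for z in(0,.043)]),fs[k]))
        s+=np.minimum(m,reg[k]).sum()/np.maximum(m,reg[k]).sum()
    return -s
b0=ray((275,212),.043,fs[0])
for F in([0],[1],[0,1]):
    r=minimize(iou,[*b0,-.35],args=(F,),method="Nelder-Mead",options=dict(initial_simplex=np.array([[*b0,-.35]]*4)+np.r_[np.zeros((1,3)),np.diag([.01,.01,.08])],xatol=1e-4,fatol=1e-4))
    d=r.x[:2]-hub;print("bed",r.x,r.fun,"dist",np.hypot(*d),"angle",np.arctan2(-d[1],-d[0]))
out=[]
for f in fs:
    im=f["image"].copy()
    for P in(box(hub,th,(.2,.34),(-.075,.075),(.157,.157)),box(hub,th,(.207,.333),(.075,.115),(.153,.153)),box(hub,th,(.207,.333),(-.115,-.075),(.153,.153)),np.array([[*(r.x[:2]+i*axes(r.x[2])[0]+j*axes(r.x[2])[1]),.043] for i in(-.09,.09) for j in(-.095,.095)])):
        cv2.polylines(im,[cv2.convexHull(np.float32(proj(P,f))).astype(np.int32)],True,(0,255,255))
    out.append(cv2.resize(im[100:300,220:480],None,fx=2.3,fy=2.3) if 0 else cv2.resize(im[100:300,150:490],(680,400)))
o=np.vstack(out);cv2.imwrite("pics/fit.png",cv2.resize(o,(510,600)))
f=fs[0]
for n,uv,z in(("deterg",(440,167),.12),("sprayer",(467,201),.1),("bowl",(417,221),.035),("iron",(178,165),.1)): print(n,ray(uv,z,f))
E
```

```text
hub guess [0.69513138 0.02600711]
0.7143257406372274 3060.0854
fit [0.69424347 0.02709772 0.7247499 ] -1644.771484375
fit [0.6962895  0.02872158 0.70571617] -1469.621337890625
fit [0.69459684 0.02774764 0.71871893] -3076.20361328125
bed [ 0.44472752  0.12949215 -0.3910926 ] -0.8912003040313721 dist 0.26978995632623387 angle -0.38669001498992395
bed [ 0.44791236  0.12766098 -0.38342489] -0.8773310780525208 dist 0.26615015551759663 angle -0.3848306040028895
bed [ 0.44507267  0.12928338 -0.38204635] -1.7624435424804688 dist 0.2693915643814419 angle -0.38645544551271865
deterg [ 0.61339855 -0.46719982]
sprayer [ 0.49469779 -0.5684968 ]
bowl [ 0.42199388 -0.40465074]
iron [0.6095374  0.47679204]
```

View pics/fit.png

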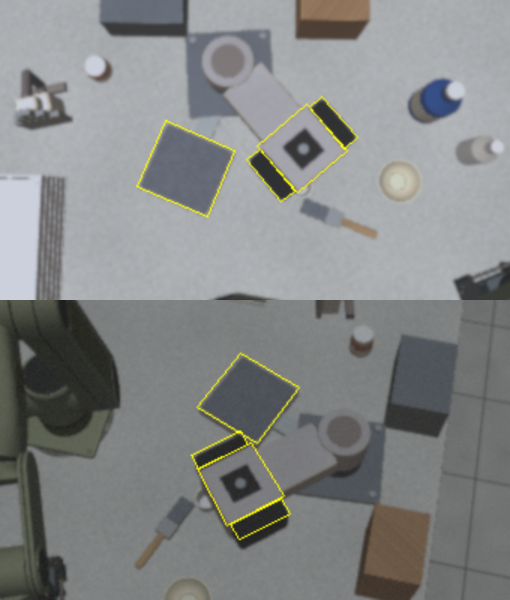

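The fit matches the image. The hub is at (0.6945, 0.0277), the head is at 0.72 rad and the bed is at -0.386 rad. Next I move the tool to the right side of the head.

Request:
play_rows --steps '[{"gripper":1,"offset":[29,20.5,10],"rot":[0,0,0.5]},{"gripper":1,"offset":[58,41,20],"rot":[0,0,1]},{"gripper":1,"offset":[87,61.5,20],"rot":[0,0,1.5]},{"gripper":1,"offset":[116,82,20],"rot":[0,0,2]},{"gripper":1,"offset":[145,102.5,20],"rot":[0,0,2.3]}]'

```text
time: 1.92
tcp_pos: [0.3599, -0.4304, 0.2009]
orientation: [3.008, 0.903, 0.001]
wrist_force: [0.3, -0.3, 0.2]
gripper_width: 0.664
grip_force: 0.0
```

Request:
play_rows --steps '[{"gripper":1,"offset":[29,20.5,0],"rot":[0,0,0]},{"gripper":1,"offset":[58,41,0],"rot":[0,0,0]},{"gripper":1,"offset":[87,61.5,0],"rot":[0,0,0]},{"gripper":1,"offset":[116,82,0],"rot":[0,0,0]},{"gripper":1,"offset":[145,102.5,0],"rot":[0,0,0]}]'

```text
time: 2.33
tcp_pos: [0.505, -0.3276, 0.2007]
orientation: [3.009, 0.901, 0.0]
wrist_force: [-0.2, -1.0, 0.4]
gripper_width: 0.303
grip_force: 0.0
```

Request:
play_rows --steps '[{"gripper":1,"offset":[29,20.5,0],"rot":[0,0,0]},{"gripper":1,"offset":[58,41,0],"rot":[0,0,0]},{"gripper":1,"offset":[88,61.5,0],"rot":[0,0,0]},{"gripper":1,"offset":[88,61.5,0],"rot":[0,0,0]}]'

```text
time: 2.67
tcp_pos: [0.5967, -0.2631, 0.1998]
orientation: [-3.006, -0.908, -0.006]
wrist_force: [-0.3, -0.5, -0.6]
gripper_width: 0.016
grip_force: 0.0
```

Request:
play_rows --steps '[{"gripper":1,"offset":[0,0,-30],"rot":[0,0,0]},{"gripper":1,"offset":[0,0,-60],"rot":[0,0,0]},{"gripper":1,"offset":[0,0,-85],"rot":[0,0,0]},{"gripper":1,"offset":[0,0,-95],"rot":[0,0,0]},{"gripper":1,"offset":[0,0,-95],"rot":[0,0,0]}]'

```text
time: 3.08
tcp_pos: [0.5897, -0.2667, 0.1027]
orientation: [-3.006, -0.899, 0.007]
wrist_force: [-0.1, 0.1, -0.1]
gripper_width: 0.006
grip_force: 0.0
```

```bash
cat >> h.py <<'E'
HUB=np.array([.6946,.0277])
def look(lo=-.7,hi=1.0,n=1,cams=("top","scene"),save=None,gap=0.):
    for _ in range(n):
        t=ctrl.read_state()["time"]
        fs=[ctrl.grab_frame(c) for c in cams]
        a=[angle(HUB,[f],lo,hi) for f in fs]
        s=ctrl.read_state();p=s["tcp_pos"][:2]-HUB;th=np.mean([x[0] for x in a]);e,nn=axes(th)
        print("t %.2f"%t,"th",*["%.4f (%d)"%x for x in a],"tcp",np.round(s["tcp_pos"],4),"along %.3f across %.3f"%(p@e,p@nn),"F",np.round(s["wrist_force"],1))
    if save: cv2.imwrite(f"pics/{save}.png",np.hstack([cv2.resize(f["image"][100:300,200:480],(390,280)) for f in fs]))
E
python3 -c "
from h import *
look(.5,.9,save='c1')"
```

```text
t 3.08 th 0.7321 (1352) 0.7147 (969) tcp [ 0.5922 -0.2679  0.1065] along 0.272 across 0.154 F [0.8 0.5 0.4]
```

View pics/c1.png

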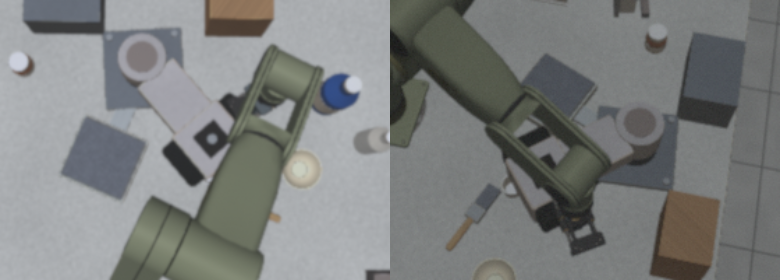

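Request:
play_rows --steps '[{"gripper":1,"offset":[-3,3.5,0],"rot":[0,0,0]},{"gripper":1,"offset":[-6,7,0],"rot":[0,0,0]},{"gripper":1,"offset":[-7.5,9,0],"rot":[0,0,0]},{"gripper":1,"offset":[-9,10.8,0],"rot":[0,0,0]},{"gripper":1,"offset":[-10.4,12.6,0],"rot":[0,0,0]}]'

```text
time: 3.6
tcp_pos: [0.5813, -0.2545, 0.1063]
orientation: [3.009, 0.901, 0.001]
wrist_force: [-0.0, -0.9, 0.6]
gripper_width: 0.003
grip_force: 0.0
```

Request:
play_rows --steps '[{"gripper":1,"offset":[-1.4,1.8,0],"rot":[0,0,0]},{"gripper":1,"offset":[-2.8,3.6,0],"rot":[0,0,0]},{"gripper":1,"offset":[-4.2,5.4,0],"rot":[0,0,0]},{"gripper":1,"offset":[-5.6,7.2,0],"rot":[0,0,0]},{"gripper":1,"offset":[-7,9,0],"rot":[0,0,0]}]'

```text
time: 4.02
tcp_pos: [0.5742, -0.2456, 0.1055]
orientation: [3.01, 0.901, -0.0]
wrist_force: [-0.2, 0.5, 0.8]
gripper_width: 0.001
grip_force: 0.0
```

Request:
play_rows --steps '[{"gripper":1,"offset":[-1.4,1.8,0],"rot":[0,0,0]},{"gripper":1,"offset":[-2.8,3.6,0],"rot":[0,0,0]},{"gripper":1,"offset":[-4.2,5.4,0],"rot":[0,0,0]},{"gripper":1,"offset":[-5.6,7.2,0],"rot":[0,0,0]},{"gripper":1,"offset":[-7,9,0],"rot":[0,0,0]}]'

```text
time: 4.43
tcp_pos: [0.5671, -0.2366, 0.1056]
orientation: [3.01, 0.9, -0.0]
wrist_force: [-0.7, -0.6, 0.9]
gripper_width: 0.004
grip_force: 0.1
```

```bash
python3 -c "
from h import *
look(.4,.9,n=1)"
```

```text
t 4.43 th 0.6904 (1249) 0.6501 (705) tcp [ 0.567  -0.2363  0.1056] along 0.264 across 0.128 F [-0.5 -0.3  0.3]
```

Request:
play_rows --steps '[{"gripper":1,"offset":[-1.4,1.8,0],"rot":[0,0,0]},{"gripper":1,"offset":[-2.8,3.6,0],"rot":[0,0,0]},{"gripper":1,"offset":[-4.2,5.5,0],"rot":[0,0,0]},{"gripper":1,"offset":[-5.5,7.3,0],"rot":[0,0,0]},{"gripper":1,"offset":[-6.8,9.2,0],"rot":[0,0,0]}]'

```text
time: 4.95
tcp_pos: [0.5603, -0.2273, 0.1056]
orientation: [3.01, 0.901, -0.0]
wrist_force: [0.3, -0.4, -0.1]
gripper_width: 0.005
grip_force: 0.0
```

```bash
python3 -c "
from h import *
look(.2,.9,n=4)"
```

```text
t 4.95 th 0.5962 (1204) 0.5652 (706) tcp [ 0.5603 -0.2272  0.1056] along 0.252 across 0.139 F [ 0.7  0.2 -0.3]
t 5.05 th 0.5774 (1232) 0.5547 (711) tcp [ 0.5605 -0.2275  0.1056] along 0.250 across 0.143 F [-1.   0.5  0.9]
t 5.15 th 0.5602 (1256) 0.5312 (689) tcp [ 0.5606 -0.2276  0.1056] along 0.247 across 0.149 F [0.3 0.2 0.5]
t 5.25 th 0.5444 (1282) 0.5270 (674) tcp [ 0.5606 -0.2276  0.1056] along 0.246 across 0.151 F [0.6 0.2 0.1]
```

Request:
play_rows --steps '[{"gripper":1,"offset":[0,0,30],"rot":[0,0,0]},{"gripper":1,"offset":[0,0,65],"rot":[0,0,0]},{"gripper":1,"offset":[0,0,100],"rot":[0,0,0]},{"gripper":1,"offset":[-2,15,115],"rot":[0,0,0]},{"gripper":1,"offset":[-5,45,120],"rot":[0,0,-1]}]'

```text
time: 5.77
tcp_pos: [0.5576, -0.1853, 0.2294]
orientation: [3.042, 0.76, 0.01]
wrist_force: [0.8, 0.3, 0.2]
gripper_width: 0.006
grip_force: 0.0
```

Request:
play_rows --steps '[{"gripper":1,"offset":[-5,37,0],"rot":[0,0,-1]},{"gripper":1,"offset":[-10,74,0],"rot":[0,0,-2]},{"gripper":1,"offset":[-15,111,0],"rot":[0,0,-3]},{"gripper":1,"offset":[-20,148,0],"rot":[0,0,-4]},{"gripper":1,"offset":[-25,185,0],"rot":[0,0,-5]}]'

```text
time: 6.18
tcp_pos: [0.53, 0.004, 0.2257]
orientation: [3.14, 0.083, 0.001]
wrist_force: [0.4, 0.9, -0.2]
gripper_width: 0.006
grip_force: 0.0
```

Request:
play_rows --steps '[{"gripper":1,"offset":[-5,37,0],"rot":[0,0,-1]},{"gripper":1,"offset":[-10,74,0],"rot":[0,0,-2]},{"gripper":1,"offset":[-15,111,0],"rot":[0,0,-3]},{"gripper":1,"offset":[-20,148,0],"rot":[0,0,-4]},{"gripper":1,"offset":[-25,185,0],"rot":[0,0,-5]}]'

```text
time: 6.6
tcp_pos: [0.505, 0.1892, 0.2258]
orientation: [-3.084, 0.598, -0.001]
wrist_force: [-0.2, 0.0, 0.2]
gripper_width: 0.008
grip_force: 0.0
```

Request:
play_rows --steps '[{"gripper":1,"offset":[-2,37,0],"rot":[0,0,0]},{"gripper":1,"offset":[-5,74,0],"rot":[0,0,0]},{"gripper":1,"offset":[-5,92,-20],"rot":[0,0,0]},{"gripper":1,"offset":[-5,92,-55],"rot":[0,0,0]},{"gripper":1,"offset":[-5,92,-90],"rot":[0,0,0]}]'

```text
time: 7.02
tcp_pos: [0.5012, 0.2816, 0.1355]
orientation: [-3.084, 0.586, -0.005]
wrist_force: [-0.9, -0.9, -0.7]
gripper_width: 0.004
grip_force: 0.0
```

```bash
python3 -c "
from h import *
look(-.5,.6,n=2)"
```

```text
t 7.02 th 0.2648 (1725) 0.2471 (1240) tcp [0.4963 0.2777 0.1301] along 0.129 across -0.292 F [-0.4 -1.  -0.7]
t 7.12 th 0.2490 (1738) 0.2338 (1240) tcp [0.5008 0.2795 0.136 ] along 0.128 across -0.291 F [0.1 0.9 0.4]
```

Request:
play_rows --steps '[{"gripper":1,"offset":[-8,-24,-15],"rot":[0,0,0]},{"gripper":1,"offset":[-16,-48,-30],"rot":[0,0,0]},{"gripper":1,"offset":[-16,-48,-30],"rot":[0,0,0]},{"gripper":1,"offset":[-16,-48,-30],"rot":[0,0,0]},{"gripper":1,"offset":[-16,-48,-30],"rot":[0,0,0]}]'

```text
time: 7.63
tcp_pos: [0.4868, 0.2323, 0.1082]
orientation: [-3.082, 0.592, -0.007]
wrist_force: [0.5, -0.5, 0.0]
gripper_width: 0.002
grip_force: 0.0
```

Request:
play_rows --steps '[{"gripper":1,"offset":[0,0,0],"rot":[0,0,0]},{"gripper":1,"offset":[0,0,0],"rot":[0,0,0]},{"gripper":1,"offset":[0,0,0],"rot":[0,0,0]},{"gripper":1,"offset":[0,0,0],"rot":[0,0,0]},{"gripper":1,"offset":[0,0,0],"rot":[0,0,0]}]'

```text
time: 8.05
tcp_pos: [0.4846, 0.2318, 0.1057]
orientation: [-3.086, 0.59, -0.0]
wrist_force: [0.5, -0.3, -0.3]
gripper_width: 0.003
grip_force: 0.0
```

Request:
play_rows --steps '[{"gripper":1,"offset":[0,0,0],"rot":[0,0,0]},{"gripper":1,"offset":[0,0,0],"rot":[0,0,0]},{"gripper":1,"offset":[0,0,0],"rot":[0,0,0]},{"gripper":1,"offset":[0,0,0],"rot":[0,0,0]},{"gripper":1,"offset":[0,0,0],"rot":[0,0,0]}]'

```text
time: 8.47
tcp_pos: [0.4845, 0.2315, 0.1056]
orientation: [3.085, -0.591, -0.0]
wrist_force: [1.3, 0.2, -0.4]
gripper_width: 0.006
grip_force: 0.0
```

Request:
play_rows --steps '[{"gripper":1,"offset":[0,0,0],"rot":[0,0,0]},{"gripper":1,"offset":[0,0,0],"rot":[0,0,0]},{"gripper":1,"offset":[0,0,0],"rot":[0,0,0]},{"gripper":1,"offset":[0,0,0],"rot":[0,0,0]},{"gripper":1,"offset":[0,0,0],"rot":[0,0,0]}]'

```text
time: 8.88
tcp_pos: [0.4845, 0.2315, 0.1056]
orientation: [3.085, -0.591, -0.0]
wrist_force: [0.5, 0.3, 0.2]
gripper_width: 0.005
grip_force: 0.0
```

Request:
play_rows --steps '[{"gripper":1,"offset":[0,0,0],"rot":[0,0,0]},{"gripper":1,"offset":[0,0,0],"rot":[0,0,0]},{"gripper":1,"offset":[0,0,0],"rot":[0,0,0]},{"gripper":1,"offset":[0,0,0],"rot":[0,0,0]},{"gripper":1,"offset":[0,0,0],"rot":[0,0,0]}]'

```text
time: 9.3
tcp_pos: [0.4845, 0.2315, 0.1056]
orientation: [3.085, -0.591, -0.0]
wrist_force: [-0.4, 0.2, 1.1]
gripper_width: 0.005
grip_force: 0.0
```

```bash
python3 -c "
from h import *
look(-.5,.6,n=3)"
```

```text
t 9.30 th -0.0166 (1775) -0.0377 (1229) tcp [0.4845 0.2315 0.1056] along 0.216 across -0.198 F [-0.3 -0.1 -0. ]
t 9.40 th -0.0295 (1784) -0.0470 (1229) tcp [0.4845 0.2315 0.1056] along 0.218 across -0.196 F [-0.1  0.2  0.8]
t 9.50 th -0.0381 (1792) -0.0577 (1230) tcp [0.4845 0.2315 0.1056] along 0.220 across -0.193 F [ 0.8  0.8 -0.2]
```

Request:
play_rows --steps '[{"gripper":1,"offset":[0,0,0],"rot":[0,0,0]},{"gripper":1,"offset":[0,0,0],"rot":[0,0,0]},{"gripper":1,"offset":[0,0,0],"rot":[0,0,0]},{"gripper":1,"offset":[0,0,0],"rot":[0,0,0]},{"gripper":1,"offset":[0,0,0],"rot":[0,0,0]}]'

```text
time: 10.02
tcp_pos: [0.4845, 0.2315, 0.1056]
orientation: [3.085, -0.591, -0.0]
wrist_force: [-0.4, -0.2, 0.2]
gripper_width: 0.003
grip_force: 0.0
```

Request:
play_rows --steps '[{"gripper":1,"offset":[0,0,0],"rot":[0,0,0]},{"gripper":1,"offset":[0,0,0],"rot":[0,0,0]},{"gripper":1,"offset":[0,0,0],"rot":[0,0,0]},{"gripper":1,"offset":[0,0,0],"rot":[0,0,0]},{"gripper":1,"offset":[0,0,0],"rot":[0,0,0]}]'

```text
time: 10.43
tcp_pos: [0.4845, 0.2315, 0.1056]
orientation: [3.085, -0.591, 0.0]
wrist_force: [1.3, 0.3, -0.2]
gripper_width: 0.004
grip_force: 0.0
```

Request:
play_rows --steps '[{"gripper":1,"offset":[0,0,0],"rot":[0,0,0]},{"gripper":1,"offset":[0,0,0],"rot":[0,0,0]},{"gripper":1,"offset":[0,0,0],"rot":[0,0,0]},{"gripper":1,"offset":[0,0,0],"rot":[0,0,0]},{"gripper":1,"offset":[0,0,0],"rot":[0,0,0]}]'

```text
time: 10.85
tcp_pos: [0.4845, 0.2315, 0.1056]
orientation: [3.085, -0.591, 0.0]
wrist_force: [-0.6, -0.4, 0.4]
gripper_width: 0.003
grip_force: 0.0
```

Request:
play_rows --steps '[{"gripper":1,"offset":[0,0,0],"rot":[0,0,0]},{"gripper":1,"offset":[0,0,0],"rot":[0,0,0]},{"gripper":1,"offset":[0,0,0],"rot":[0,0,0]},{"gripper":1,"offset":[0,0,0],"rot":[0,0,0]},{"gripper":1,"offset":[0,0,0],"rot":[0,0,0]}]'

```text
time: 11.27
tcp_pos: [0.4845, 0.2315, 0.1056]
orientation: [3.085, -0.591, -0.0]
wrist_force: [0.2, 0.4, -0.2]
gripper_width: 0.005
grip_force: 0.0
```

```bash
python3 -c "
from h import *
look(-.5,.6,n=3,save='c2')"
```

```text
t 11.27 th -0.2168 (1650) -0.2444 (1282) tcp [0.4845 0.2315 0.1056] along 0.251 across -0.150 F [-0.4 -0.5  0.5]
t 11.37 th -0.2276 (1623) -0.2447 (1302) tcp [0.4845 0.2314 0.1056] along 0.252 across -0.149 F [-0.1 -0.6 -0.2]
t 11.47 th -0.2341 (1609) -0.2529 (1311) tcp [0.4845 0.2315 0.1056] along 0.253 across -0.147 F [ 0.1  0.4 -0.9]
```

View pics/c2.png

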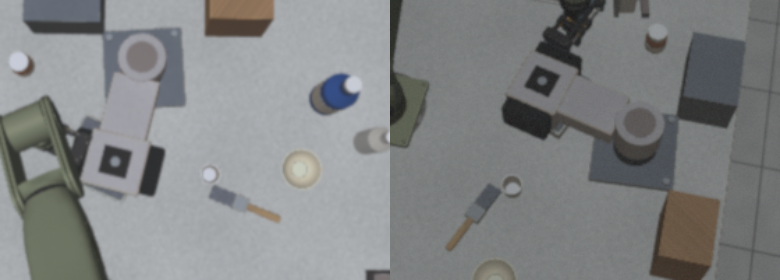

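Request:
play_rows --steps '[{"gripper":1,"offset":[0,0,0],"rot":[0,0,0]},{"gripper":1,"offset":[0.3,0.9,0],"rot":[0,0,0]},{"gripper":1,"offset":[0.6,1.8,0],"rot":[0,0,0]},{"gripper":1,"offset":[0.9,2.6,0],"rot":[0,0,0]},{"gripper":1,"offset":[1.2,3.5,0],"rot":[0,0,0]}]'

```text
time: 11.98
tcp_pos: [0.4858, 0.2351, 0.1056]
orientation: [3.085, -0.591, 0.0]
wrist_force: [-0.9, 0.4, 0.2]
gripper_width: 0.004
grip_force: 0.0
```

Request:
play_rows --steps '[{"gripper":1,"offset":[0.3,0.9,0],"rot":[0,0,0]},{"gripper":1,"offset":[0.6,1.8,0],"rot":[0,0,0]},{"gripper":1,"offset":[0.9,2.6,0],"rot":[0,0,0]},{"gripper":1,"offset":[1.2,3.5,0],"rot":[0,0,0]},{"gripper":1,"offset":[1.5,4.4,0],"rot":[0,0,0]}]'

```text
time: 12.4
tcp_pos: [0.4872, 0.2395, 0.1055]
orientation: [3.085, -0.591, -0.0]
wrist_force: [0.7, -0.1, -0.6]
gripper_width: 0.006
grip_force: 0.0
```

```bash
python3 -c "
from h import *
look(-.5,.0,n=1)"
```

```text
t 12.40 th -0.3148 (1500) -0.3241 (1332) tcp [0.4873 0.2395 0.1056] along 0.263 across -0.136 F [-0.1  0.4  0.2]
```

Request:
play_rows --steps '[{"gripper":1,"offset":[0.0,0.0,0],"rot":[0,0,0]},{"gripper":1,"offset":[0.3,0.8,0],"rot":[0,0,0]},{"gripper":1,"offset":[0.6,1.6,0],"rot":[0,0,0]},{"gripper":1,"offset":[0.9,2.4,0],"rot":[0,0,0]},{"gripper":1,"offset":[1.2,3.2,0],"rot":[0,0,0]}]'

```text
time: 12.92
tcp_pos: [0.4885, 0.2426, 0.1056]
orientation: [3.085, -0.591, 0.0]
wrist_force: [1.0, 0.8, -1.4]
gripper_width: 0.007
grip_force: 0.0
```

Request:
play_rows --steps '[{"gripper":1,"offset":[0.3,0.8,0],"rot":[0,0,0]},{"gripper":1,"offset":[0.6,1.6,0],"rot":[0,0,0]},{"gripper":1,"offset":[0.9,2.4,0],"rot":[0,0,0]},{"gripper":1,"offset":[1.2,3.2,0],"rot":[0,0,0]},{"gripper":1,"offset":[1.5,4.0,0],"rot":[0,0,0]}]'

```text
time: 13.33
tcp_pos: [0.4899, 0.2466, 0.1055]
orientation: [3.085, -0.591, -0.0]
wrist_force: [0.5, 0.0, -0.2]
gripper_width: 0.006
grip_force: 0.0
```

Request:
play_rows --steps '[{"gripper":1,"offset":[0.3,0.8,0],"rot":[0,0,0]},{"gripper":1,"offset":[0.6,1.6,0],"rot":[0,0,0]},{"gripper":1,"offset":[1,2.8,0],"rot":[0,0,0]},{"gripper":1,"offset":[1.5,4,0],"rot":[0,0,0]},{"gripper":1,"offset":[3,7,0],"rot":[0,0,0]}]'

```text
time: 13.75
tcp_pos: [0.4928, 0.2535, 0.1056]
orientation: [3.085, -0.591, -0.0]
wrist_force: [0.2, -0.5, -0.1]
gripper_width: 0.003
grip_force: 0.0
```

```bash
python3 -c "
from h import *
look(-.55,-.2,n=5)"
```

```text
t 13.75 th -0.4184 (1394) -0.4194 (1379) tcp [0.4933 0.2541 0.1056] along 0.276 across -0.125 F [ 0.5 -0.2 -0.1]
t 13.85 th -0.4263 (1379) -0.4283 (1370) tcp [0.493  0.2537 0.1056] along 0.277 across -0.122 F [-0.4  0.1  0.6]
t 13.95 th -0.4329 (1360) -0.4371 (1363) tcp [0.493  0.2536 0.1056] along 0.278 across -0.120 F [ 0.1 -0.5  0.1]
t 14.05 th -0.4333 (1346) -0.4371 (1362) tcp [0.4928 0.2536 0.1056] along 0.278 across -0.120 F [-0.4  0.2  0.4]
t 14.15 th -0.4326 (1361) -0.4281 (1375) tcp [0.4928 0.2535 0.1055] along 0.278 across -0.121 F [ 0.6 -0.8  0.1]
```

Request:
play_rows --steps '[{"gripper":1,"offset":[3,8,15],"rot":[0,0,0]},{"gripper":1,"offset":[3,8,50],"rot":[0,0,0]},{"gripper":1,"offset":[3,8,85],"rot":[0,0,0]},{"gripper":1,"offset":[-2,-5,110],"rot":[0,0,0]},{"gripper":1,"offset":[-10,-38,110],"rot":[0,0,0]}]'

```text
time: 14.67
tcp_pos: [0.4868, 0.2191, 0.2212]
orientation: [-3.078, 0.584, -0.016]
wrist_force: [1.5, -0.4, 0.8]
gripper_width: 0.005
grip_force: 0.0
```

Request:
play_rows --steps '[{"gripper":1,"offset":[-9,-37,0],"rot":[0,0,0]},{"gripper":1,"offset":[-18,-74,0],"rot":[0,0,0]},{"gripper":1,"offset":[-27,-111,0],"rot":[0,0,0]},{"gripper":1,"offset":[-36,-148,0],"rot":[0,0,0]},{"gripper":1,"offset":[-45,-185,0],"rot":[0,0,0]}]'

```text
time: 15.08
tcp_pos: [0.437, 0.029, 0.2157]
orientation: [3.086, -0.59, 0.001]
wrist_force: [0.3, -0.8, 0.1]
gripper_width: 0.005
grip_force: 0.0
```

Request:
play_rows --steps '[{"gripper":1,"offset":[-9,-37,0],"rot":[0,0,0]},{"gripper":1,"offset":[-18,-74,0],"rot":[0,0,0]},{"gripper":1,"offset":[-27,-111,0],"rot":[0,0,0]},{"gripper":1,"offset":[-36,-140,0],"rot":[0,0,0]},{"gripper":1,"offset":[-40,-140,-30],"rot":[0,0,0]}]'

```text
time: 15.5
tcp_pos: [0.401, -0.1151, 0.1899]
orientation: [3.08, -0.598, 0.019]
wrist_force: [1.4, -0.6, 0.1]
gripper_width: 0.005
grip_force: 0.0
```

```bash
python3 -c "
from h import *
look(-.55,.1,n=3)"
```

```text
t 15.50 th -0.3574 (1707) -0.3449 (1248) tcp [ 0.3941 -0.1095  0.1827] along 0.235 across 0.232 F [-0.8  0.8 -0. ]
t 15.60 th -0.3523 (1707) -0.3441 (1196) tcp [ 0.3976 -0.1091  0.1857] along 0.232 across 0.230 F [ 1.1 -0.4  0.2]
t 15.70 th -0.3479 (1704) -0.3378 (1154) tcp [ 0.399  -0.109   0.1867] along 0.232 across 0.228 F [ 0.1  0.3 -0.5]
```

Request:
play_rows --steps '[{"gripper":1,"offset":[0,20,-32],"rot":[0,0,0]},{"gripper":1,"offset":[0,40,-64],"rot":[0,0,0]},{"gripper":1,"offset":[0,60,-80],"rot":[0,0,0]},{"gripper":1,"offset":[0,75,-80],"rot":[0,0,0]},{"gripper":1,"offset":[0,85,-80],"rot":[0,0,0]}]'

```text
time: 16.22
tcp_pos: [0.3981, -0.0224, 0.1055]
orientation: [-3.086, 0.586, 0.001]
wrist_force: [0.3, 0.3, -0.1]
gripper_width: 0.005
grip_force: 0.0
```

```bash
python3 -c "
from h import *
look(-.55,.1,n=2)"
```

```text
t 16.22 th -0.3132 (1170) -0.3083 (769) tcp [ 0.3993 -0.023   0.1066] along 0.266 across 0.139 F [-0.3 -0.8 -0. ]
t 16.32 th -0.3127 (1161) -0.3079 (786) tcp [ 0.3993 -0.0244  0.1067] along 0.265 across 0.140 F [-0.   0.2 -0. ]
```

Request:
play_rows --steps '[{"gripper":1,"offset":[1.2,4,0],"rot":[0,0,0]},{"gripper":1,"offset":[2.4,7,0],"rot":[0,0,0]},{"gripper":1,"offset":[2.4,7,0],"rot":[0,0,0]},{"gripper":1,"offset":[2.4,6.9,0],"rot":[0,0,0]},{"gripper":1,"offset":[2.3,6.7,0],"rot":[0,0,0]}]'

```text
time: 16.83
tcp_pos: [0.4003, -0.018, 0.1057]
orientation: [3.085, -0.591, 0.0]
wrist_force: [0.7, -0.2, -0.3]
gripper_width: 0.005
grip_force: 0.0
```

Request:
play_rows --steps '[{"gripper":1,"offset":[-0.1,-0.2,0],"rot":[0,0,0]},{"gripper":1,"offset":[-0.1,-0.4,0],"rot":[0,0,0]},{"gripper":1,"offset":[-0.2,-0.7,0],"rot":[0,0,0]},{"gripper":1,"offset":[-0.3,-0.9,0],"rot":[0,0,0]},{"gripper":1,"offset":[-0.4,-1.2,0],"rot":[0,0,0]}]'

```text
time: 17.25
tcp_pos: [0.3998, -0.019, 0.1056]
orientation: [3.085, -0.591, -0.0]
wrist_force: [-0.3, 0.2, -0.7]
gripper_width: 0.005
grip_force: 0.0
```

Request:
play_rows --steps '[{"gripper":1,"offset":[-0.1,-0.2,0],"rot":[0,0,0]},{"gripper":1,"offset":[-0.1,-0.4,0],"rot":[0,0,0]},{"gripper":1,"offset":[-0.2,-0.7,0],"rot":[0,0,0]},{"gripper":1,"offset":[-0.3,-0.9,0],"rot":[0,0,0]},{"gripper":1,"offset":[-0.4,-1.2,0],"rot":[0,0,0]}]'

```text
time: 17.67
tcp_pos: [0.3994, -0.0201, 0.1056]
orientation: [3.085, -0.591, -0.0]
wrist_force: [1.2, 0.5, 0.2]
gripper_width: 0.008
grip_force: 0.0
```

```bash
python3 -c "
from h import *
look(-.55,.1,n=2)"
```

```text
t 17.67 th -0.2861 (1126) -0.2978 (715) tcp [ 0.3994 -0.0202  0.1056] along 0.269 across 0.131 F [-0.4 -0.  -0.3]
t 17.77 th -0.2863 (1134) -0.2980 (718) tcp [ 0.3994 -0.0201  0.1056] along 0.269 across 0.131 F [ 1.  -0.4  0. ]
```

```bash
python3 -c "
from h import *
look(-.55,.1,n=5,save='c3')"
```

```text
t 17.87 th -0.2869 (1124) -0.2981 (724) tcp [ 0.3994 -0.0201  0.1056] along 0.269 across 0.131 F [ 0.3 -0.6  0.4]
t 17.97 th -0.2872 (1139) -0.2983 (718) tcp [ 0.3994 -0.0201  0.1056] along 0.269 across 0.131 F [ 0.6 -0.1  0.1]
t 18.07 th -0.2944 (1125) -0.2985 (725) tcp [ 0.3994 -0.0201  0.1056] along 0.268 across 0.132 F [0.1 0.2 1. ]
t 18.17 th -0.2946 (1130) -0.3075 (733) tcp [ 0.3994 -0.0201  0.1056] along 0.268 across 0.133 F [-0.3 -0.4 -0.3]
t 18.27 th -0.2950 (1131) -0.3076 (731) tcp [ 0.3994 -0.0201  0.1056] along 0.268 across 0.133 F [ 0.2  0.6 -0.3]
```

View pics/c3.png

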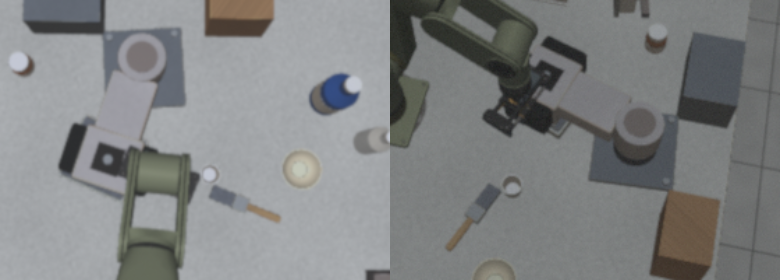

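Request:
play_rows --steps '[{"gripper":1,"offset":[-2,-6,15],"rot":[0,0,0]},{"gripper":1,"offset":[-2,-6,50],"rot":[0,0,0]},{"gripper":1,"offset":[-2,-6,85],"rot":[0,0,0]},{"gripper":1,"offset":[4,10,110],"rot":[0,0,0]},{"gripper":1,"offset":[14,40,110],"rot":[0,0,0]}]'

```text
time: 18.78
tcp_pos: [0.4167, 0.0187, 0.2211]
orientation: [-3.083, 0.597, -0.018]
wrist_force: [1.8, -0.0, 0.8]
gripper_width: 0.001
grip_force: 0.0
```

Request:
play_rows --steps '[{"gripper":1,"offset":[13,37,0],"rot":[0,0,0]},{"gripper":1,"offset":[25,74,0],"rot":[0,0,0]},{"gripper":1,"offset":[38,111,0],"rot":[0,0,0]},{"gripper":1,"offset":[50,148,0],"rot":[0,0,0]},{"gripper":1,"offset":[62,185,0],"rot":[0,0,0]}]'

```text
time: 19.2
tcp_pos: [0.4756, 0.2068, 0.2156]
orientation: [3.085, -0.59, 0.0]
wrist_force: [0.3, -0.3, -0.4]
gripper_width: 0.004
grip_force: 0.0
```

Request:
play_rows --steps '[{"gripper":1,"offset":[13,37,0],"rot":[0,0,0]},{"gripper":1,"offset":[20,62,0],"rot":[0,0,0]},{"gripper":1,"offset":[20,62,-35],"rot":[0,0,0]},{"gripper":1,"offset":[20,62,-70],"rot":[0,0,0]},{"gripper":1,"offset":[20,62,-100],"rot":[0,0,0]}]'

```text
time: 19.62
tcp_pos: [0.4949, 0.2674, 0.1136]
orientation: [3.085, -0.589, -0.001]
wrist_force: [-1.1, 0.5, -0.8]
gripper_width: 0.002
grip_force: 0.0
```

```bash
python3 -c "
from h import *
look(-.55,.1,n=3)"
```

```text
t 19.62 th -0.3346 (1748) -0.3308 (1248) tcp [0.4916 0.2652 0.1105] along 0.269 across -0.158 F [-1.2 -0.  -0.2]
t 19.72 th -0.3348 (1737) -0.3307 (1255) tcp [0.4957 0.267  0.116 ] along 0.266 across -0.161 F [ 0.2 -0.6  1.6]
t 19.82 th -0.3351 (1743) -0.3308 (1253) tcp [0.4971 0.2676 0.1179] along 0.265 across -0.162 F [-0.  -0.6  0.6]
```

Request:
play_rows --steps '[{"gripper":1,"offset":[-2,-10,-6],"rot":[0,0,0]},{"gripper":1,"offset":[-5,-21,-12],"rot":[0,0,0]},{"gripper":1,"offset":[-5,-21,-12],"rot":[0,0,0]},{"gripper":1,"offset":[-5,-21,-12],"rot":[0,0,0]},{"gripper":1,"offset":[-5,-21,-12],"rot":[0,0,0]}]'

```text
time: 20.33
tcp_pos: [0.4912, 0.2461, 0.1046]
orientation: [-3.084, 0.591, -0.003]
wrist_force: [0.4, 0.4, -0.1]
gripper_width: 0.002
grip_force: 0.0
```

```bash
python3 -c "
from h import *
look(-.55,.1,n=5)"
```

```text
t 20.33 th -0.3404 (1503) -0.3450 (1339) tcp [0.4911 0.2463 0.1043] along 0.265 across -0.138 F [-0.8  0.1  0.1]
t 20.43 th -0.3408 (1503) -0.3451 (1338) tcp [0.4908 0.2463 0.104 ] along 0.265 across -0.137 F [ 0.6 -0.3 -0.4]
t 20.53 th -0.3473 (1498) -0.3597 (1334) tcp [0.4906 0.2462 0.1037] along 0.267 across -0.134 F [-0.5  0.8  0.3]
t 20.63 th -0.3476 (1491) -0.3598 (1327) tcp [0.4905 0.246  0.1036] along 0.267 across -0.134 F [-0.2  1.1  0.5]
t 20.73 th -0.3479 (1491) -0.3599 (1335) tcp [0.4904 0.246  0.1035] along 0.267 across -0.134 F [ 0.1 -0.7 -0. ]
```

Request:
play_rows --steps '[{"gripper":1,"offset":[-1,-2.5,0],"rot":[0,0,0]},{"gripper":1,"offset":[-1.9,-4.6,1],"rot":[0,0,0]},{"gripper":1,"offset":[-1.9,-4.6,1],"rot":[0,0,0]},{"gripper":1,"offset":[-1.8,-4.4,1],"rot":[0,0,0]},{"gripper":1,"offset":[-1.7,-4.2,1],"rot":[0,0,0]}]'

```text
time: 21.25
tcp_pos: [0.4888, 0.2416, 0.1046]
orientation: [-3.085, 0.591, -0.0]
wrist_force: [-0.4, 0.9, 0.4]
gripper_width: 0.005
grip_force: 0.0
```

Request:
play_rows --steps '[{"gripper":1,"offset":[0.1,0.2,0],"rot":[0,0,0]},{"gripper":1,"offset":[0.2,0.4,0],"rot":[0,0,0]},{"gripper":1,"offset":[0.2,0.6,0],"rot":[0,0,0]},{"gripper":1,"offset":[0.3,0.8,0],"rot":[0,0,0]},{"gripper":1,"offset":[0.4,1.0,0],"rot":[0,0,0]}]'

```text
time: 21.67
tcp_pos: [0.4891, 0.2427, 0.1046]
orientation: [3.086, -0.591, -0.0]
wrist_force: [0.6, 0.4, -0.1]
gripper_width: 0.003
grip_force: 0.0
```

```bash
python3 -c "
from h import *
look(-.55,.1,n=1)"
```

```text
t 21.67 th -0.3577 (1408) -0.3650 (1348) tcp [0.4891 0.2427 0.1046] along 0.268 across -0.128 F [ 0.7 -0.2  0.2]
```

Request:
play_rows --steps '[{"gripper":1,"offset":[0,0,0],"rot":[0,0,0]},{"gripper":1,"offset":[0,0,0],"rot":[0,0,0]},{"gripper":1,"offset":[0,0,0],"rot":[0,0,0]},{"gripper":1,"offset":[0,0,0],"rot":[0,0,0]},{"gripper":1,"offset":[0,0,0],"rot":[0,0,0]}]'

```text
time: 22.18
tcp_pos: [0.4891, 0.2427, 0.1046]
orientation: [3.085, -0.591, 0.0]
wrist_force: [0.0, 0.1, -0.0]
gripper_width: 0.003
grip_force: 0.0
```

```bash
python3 -c "
from h import *
look(-.55,.1,n=3)"
```

```text
t 22.18 th -0.3672 (1395) -0.3724 (1351) tcp [0.4891 0.2427 0.1046] along 0.269 across -0.126 F [ 0.8 -0.5 -0.1]
t 22.28 th -0.3679 (1393) -0.3726 (1349) tcp [0.4891 0.2427 0.1046] along 0.269 across -0.126 F [ 0.1 -0.1  0.1]
t 22.38 th -0.3687 (1392) -0.3727 (1351) tcp [0.4891 0.2427 0.1046] along 0.269 across -0.126 F [-0.   0.1 -0.9]
```

Request:
play_rows --steps '[{"gripper":1,"offset":[0,0.1,0],"rot":[0,0,0]},{"gripper":1,"offset":[0.1,0.2,0],"rot":[0,0,0]},{"gripper":1,"offset":[0.1,0.4,0],"rot":[0,0,0]},{"gripper":1,"offset":[0.2,0.5,0],"rot":[0,0,0]},{"gripper":1,"offset":[0.2,0.7,0],"rot":[0,0,0]}]'

```text
time: 22.9
tcp_pos: [0.4893, 0.2434, 0.1046]
orientation: [3.085, -0.591, -0.0]
wrist_force: [0.2, 0.3, -0.0]
gripper_width: 0.006
grip_force: 0.0
```

Request:
play_rows --steps '[{"gripper":1,"offset":[0.1,0.1,0],"rot":[0,0,0]},{"gripper":1,"offset":[0.1,0.3,0],"rot":[0,0,0]},{"gripper":1,"offset":[0.2,0.4,0],"rot":[0,0,0]},{"gripper":1,"offset":[0.2,0.6,0],"rot":[0,0,0]},{"gripper":1,"offset":[0.3,0.7,0],"rot":[0,0,0]}]'

```text
time: 23.32
tcp_pos: [0.4896, 0.2441, 0.1046]
orientation: [3.085, -0.591, -0.0]
wrist_force: [-0.1, 0.4, 0.0]
gripper_width: 0.006
grip_force: 0.0
```

```bash
python3 -c "
from h import *
look(-.55,.1,n=1)"
```

```text
t 23.32 th -0.3798 (1371) -0.3848 (1370) tcp [0.4896 0.2441 0.1046] along 0.271 across -0.124 F [1.3 0.4 0.3]
```

Request:
play_rows --steps '[{"gripper":1,"offset":[0,0.1,0],"rot":[0,0,0]},{"gripper":1,"offset":[0.1,0.2,0],"rot":[0,0,0]},{"gripper":1,"offset":[0.1,0.3,0],"rot":[0,0,0]},{"gripper":1,"offset":[0.2,0.4,0],"rot":[0,0,0]},{"gripper":1,"offset":[0.2,0.5,0],"rot":[0,0,0]}]'

```text
time: 23.83
tcp_pos: [0.4898, 0.2446, 0.1046]
orientation: [3.085, -0.591, -0.0]
wrist_force: [-0.2, 0.3, 0.5]
gripper_width: 0.005
grip_force: 0.0
```

```bash
python3 -c "
from h import *
look(-.55,.1,n=2)"
```

```text
t 23.83 th -0.3823 (1372) -0.3850 (1379) tcp [0.4898 0.2446 0.1046] along 0.271 across -0.124 F [ 0.8 -0.7 -0.2]
t 23.93 th -0.3863 (1370) -0.3851 (1381) tcp [0.4898 0.2446 0.1046] along 0.271 across -0.124 F [0.7 0.  0.5]
```

Request:
play_rows --steps '[{"gripper":1,"offset":[0,0.1,0],"rot":[0,0,0]},{"gripper":1,"offset":[0,0.1,0],"rot":[0,0,0]},{"gripper":1,"offset":[0,0.2,0],"rot":[0,0,0]},{"gripper":1,"offset":[0,0.3,0],"rot":[0,0,0]},{"gripper":1,"offset":[0.1,0.3,0],"rot":[0,0,0]}]'

```text
time: 24.45
tcp_pos: [0.4899, 0.2449, 0.1046]
orientation: [3.085, -0.591, -0.0]
wrist_force: [0.1, -0.4, -0.7]
gripper_width: 0.005
grip_force: 0.0
```

```bash
python3 -c "
from h import *
look(-.55,.1,n=5)"
```

```text
t 24.45 th -0.3871 (1366) -0.3854 (1391) tcp [0.4899 0.2449 0.1046] along 0.271 across -0.124 F [-0.2  0.5  0.1]
t 24.55 th -0.3873 (1364) -0.3854 (1389) tcp [0.4899 0.2449 0.1046] along 0.271 across -0.124 F [-0.7  0.5  0.2]
t 24.65 th -0.3874 (1359) -0.3855 (1394) tcp [0.4899 0.2449 0.1046] along 0.271 across -0.124 F [-0.6  0.2  0. ]
t 24.75 th -0.3875 (1355) -0.3855 (1396) tcp [0.4899 0.2449 0.1046] along 0.271 across -0.124 F [-0.4  0.4  0.4]
t 24.85 th -0.3929 (1353) -0.3857 (1393) tcp [0.4899 0.2449 0.1046] along 0.272 across -0.123 F [-0.2  1.   0.3]
```

```bash
cat >> h.py <<'E'
import os
def track(th,new=False,cams=("top","scene")):
    """rotation since the reference frame, by sub-pixel translation of the handle patch"""
    s=ctrl.read_state();out=[]
    for c in cams:
        f=ctrl.grab_frame(c);fn=f"ref_{c}.npz"
        g=cv2.cvtColor(f["image"],cv2.COLOR_BGR2GRAY).astype(np.float32)
        if new or not os.path.exists(fn): np.savez(fn,g=g,t=s["time"])
        r=np.load(fn);e,n=axes(th);P=np.array([[*(HUB+.27*e),.157],[*(HUB+.27*e+.027*n),.157]]) # .027 m = .1 rad
        q=proj(P,f);d=(q[1]-q[0])/.1
        u,v=np.round(q[0]).astype(int);k=15
        W=np.eye(2,3,dtype=np.float32)
        try: cc,W=cv2.findTransformECC(r["g"][v-k:v+k,u-k:u+k],g[v-k:v+k,u-k:u+k],W,cv2.MOTION_TRANSLATION,(3,200,1e-6),None,1)
        except cv2.error: cc=0
        out.append((round(float(W[:,2]@d/(d@d)),4),round(cc,3)))
    print("track t %.2f dt %.2f"%(s["time"],s["time"]-float(r["t"])),out)
E
python3 -c "
from h import *
track(-.387,True)"
```

```text
track t 24.95 dt 0.00 [(-0.0, 1.0), (-0.0, 1.0)]
```

Request:
play_rows --steps '[{"gripper":1,"offset":[0,0,0],"rot":[0,0,0]},{"gripper":1,"offset":[0,0,0],"rot":[0,0,0]},{"gripper":1,"offset":[0,0,0],"rot":[0,0,0]},{"gripper":1,"offset":[0,0,0],"rot":[0,0,0]},{"gripper":1,"offset":[0,0,0],"rot":[0,0,0]}]'

```text
time: 25.47
tcp_pos: [0.4899, 0.2449, 0.1046]
orientation: [3.085, -0.591, -0.0]
wrist_force: [-0.2, 0.1, 0.5]
gripper_width: 0.006
grip_force: 0.0
```

```bash
python3 -c "
from h import *
track(-.387)
track(-.387)"
```

```text
track t 25.47 dt 0.52 [(-0.002, 0.997), (-0.0014, 0.995)]
track t 25.57 dt 0.62 [(-0.0015, 0.998), (-0.0009, 0.997)]
```

```bash
python3 -c "
from h import *
for _ in range(4): track(-.387)"
```

```text
track t 25.67 dt 0.72 [(-0.001, 0.998), (-0.0004, 0.997)]
track t 25.77 dt 0.82 [(-0.0006, 0.999), (-0.0004, 0.997)]
track t 25.87 dt 0.92 [(-0.0001, 1.0), (-0.0001, 0.997)]
track t 25.97 dt 1.02 [(0.0001, 1.0), (0.0007, 0.997)]
```

Request:
play_rows --steps '[{"gripper":1,"offset":[3,8,15],"rot":[0,0,0]},{"gripper":1,"offset":[3,8,50],"rot":[0,0,0]},{"gripper":1,"offset":[3,8,85],"rot":[0,0,0]},{"gripper":1,"offset":[-2,-5,110],"rot":[0,0,0]},{"gripper":1,"offset":[-12,-38,110],"rot":[0,0,0]}]'

```text
time: 26.48
tcp_pos: [0.4821, 0.2105, 0.2202]
orientation: [-3.078, 0.584, -0.016]
wrist_force: [1.0, 0.2, 1.3]
gripper_width: 0.003
grip_force: 0.0
```

Request:
play_rows --steps '[{"gripper":1,"offset":[-14,-37,0],"rot":[0,0,0]},{"gripper":1,"offset":[-28,-74,0],"rot":[0,0,0]},{"gripper":1,"offset":[-42,-111,0],"rot":[0,0,0]},{"gripper":1,"offset":[-56,-148,0],"rot":[0,0,0]},{"gripper":1,"offset":[-70,-185,0],"rot":[0,0,0]}]'

```text
time: 26.9
tcp_pos: [0.4068, 0.0205, 0.2147]
orientation: [3.086, -0.589, 0.001]
wrist_force: [0.4, -0.8, -0.6]
gripper_width: 0.005
grip_force: 0.0
```

Request:
play_rows --steps '[{"gripper":1,"offset":[-12,-30,0],"rot":[0,0,0]},{"gripper":1,"offset":[-22,-50,0],"rot":[0,0,0]},{"gripper":1,"offset":[-22,-50,-35],"rot":[0,0,0]},{"gripper":1,"offset":[-20,-45,-70],"rot":[0,0,0]},{"gripper":1,"offset":[-18,-40,-109],"rot":[0,0,0]}]'

```text
time: 27.32
tcp_pos: [0.391, -0.0188, 0.1057]
orientation: [-3.084, 0.594, -0.008]
wrist_force: [-0.2, 1.4, 0.1]
gripper_width: 0.005
grip_force: 0.0
```

```bash
python3 -c "
from h import *
look(-.55,-.2)
track(-.387)
track(-.387)"
```

```text
t 27.32 th -0.3704 (1241) -0.3735 (963) tcp [ 0.3849 -0.0176  0.1014] along 0.272 across 0.155 F [-1.3  0.2  0.5]
track t 27.42 dt 2.47 [(0.0045, 0.858), (0.0062, 0.771)]
track t 27.52 dt 2.57 [(0.0044, 0.854), (0.0071, 0.757)]
```

Request:
play_rows --steps '[{"gripper":1,"offset":[2,6,0],"rot":[0,0,0]},{"gripper":1,"offset":[4,12,0],"rot":[0,0,0]},{"gripper":1,"offset":[6,16,0],"rot":[0,0,0]},{"gripper":1,"offset":[6,16,0],"rot":[0,0,0]},{"gripper":1,"offset":[6,16,0],"rot":[0,0,0]}]'

```text
time: 28.03
tcp_pos: [0.3962, -0.0018, 0.1059]
orientation: [3.086, -0.589, 0.001]
wrist_force: [0.2, 0.4, 0.5]
gripper_width: 0.003
grip_force: 0.0
```

```bash
python3 -c "
from h import *
look(-.55,-.2)
track(-.387,True)
track(-.387)
track(-.387)
track(-.387)"
```

```text
t 28.03 th -0.3694 (1145) -0.3751 (869) tcp [ 0.3959 -0.002   0.1057] along 0.267 across 0.136 F [-0.3  0.5 -0.4]
track t 28.13 dt 0.00 [(-0.0, 1.0), (0.0, 1.0)]
track t 28.23 dt 0.10 [(0.0004, 0.999), (0.0003, 0.996)]
track t 28.33 dt 0.20 [(0.0006, 0.999), (0.0006, 0.996)]
track t 28.43 dt 0.30 [(0.001, 0.999), (0.001, 0.996)]
```

Request:
play_rows --steps '[{"gripper":1,"offset":[0.8,2,0],"rot":[0,0,0]},{"gripper":1,"offset":[1.5,3.7,0],"rot":[0,0,0]},{"gripper":1,"offset":[1.9,4.6,0],"rot":[0,0,0]},{"gripper":1,"offset":[1.9,4.6,0],"rot":[0,0,0]}]'

```text
time: 28.87
tcp_pos: [0.398, 0.0027, 0.1056]
orientation: [3.086, -0.59, 0.0]
wrist_force: [0.0, -0.5, 0.3]
gripper_width: 0.005
grip_force: 0.0
```

```bash
python3 -c "
from h import *
look(-.55,-.2)
track(-.387,True)
track(-.387)
track(-.387)
track(-.387)"
```

```text
t 28.87 th -0.3680 (1141) -0.3739 (820) tcp [0.3978 0.0025 0.1056] along 0.267 across 0.131 F [-0.7  0.1 -0.4]
track t 28.97 dt 0.00 [(-0.0, 1.0), (-0.0, 1.0)]
track t 29.07 dt 0.10 [(0.0002, 1.0), (0.0007, 0.997)]
track t 29.17 dt 0.20 [(0.0005, 0.999), (0.0002, 0.997)]
track t 29.27 dt 0.30 [(0.0006, 0.999), (0.001, 0.996)]
```

Request:
play_rows --steps '[{"gripper":1,"offset":[0,0,0],"rot":[0,0,0]},{"gripper":1,"offset":[0,0,0],"rot":[0,0,0]},{"gripper":1,"offset":[0,0,0],"rot":[0,0,0]},{"gripper":1,"offset":[0,0,0],"rot":[0,0,0]},{"gripper":1,"offset":[0,0,0],"rot":[0,0,0]}]'

```text
time: 29.78
tcp_pos: [0.3978, 0.0025, 0.1056]
orientation: [3.085, -0.591, 0.0]
wrist_force: [0.4, 0.2, -1.4]
gripper_width: 0.001
grip_force: 0.0
```

```bash
python3 -c "
from h import *
track(-.387)
track(-.387)"
```

```text
track t 29.78 dt 0.82 [(0.0024, 0.996), (0.0019, 0.994)]
track t 29.88 dt 0.92 [(0.0024, 0.995), (0.0021, 0.993)]
```

Request:
play_rows --steps '[{"gripper":1,"offset":[0,0,0],"rot":[0,0,0]},{"gripper":1,"offset":[0,0,0],"rot":[0,0,0]},{"gripper":1,"offset":[0,0,0],"rot":[0,0,0]}]'

```text
time: 30.23
tcp_pos: [0.3978, 0.0025, 0.1056]
orientation: [3.085, -0.591, 0.0]
wrist_force: [0.4, 1.3, -0.7]
gripper_width: 0.001
grip_force: 0.0
```

```bash
python3 -c "
from h import *
track(-.387)
track(-.387)"
```

```text
track t 30.23 dt 1.27 [(0.0029, 0.993), (0.0028, 0.993)]
track t 30.33 dt 1.37 [(0.0033, 0.991), (0.0026, 0.991)]
```

Request:
play_rows --steps '[{"gripper":1,"offset":[0,0,0],"rot":[0,0,0]},{"gripper":1,"offset":[0,0,0],"rot":[0,0,0]},{"gripper":1,"offset":[0,0,0],"rot":[0,0,0]},{"gripper":1,"offset":[0,0,0],"rot":[0,0,0]},{"gripper":1,"offset":[0,0,0],"rot":[0,0,0]}]'

```text
time: 30.85
tcp_pos: [0.3978, 0.0025, 0.1056]
orientation: [3.085, -0.591, -0.0]
wrist_force: [1.0, 0.3, -0.0]
gripper_width: 0.004
grip_force: 0.0
```

```bash
python3 -c "
from h import *
track(-.387)"
```

```text
track t 30.85 dt 1.88 [(0.0046, 0.984), (0.0036, 0.986)]
```

Request:
play_rows --steps '[{"gripper":1,"offset":[0,0,0],"rot":[0,0,0]},{"gripper":1,"offset":[0,0,0],"rot":[0,0,0]},{"gripper":1,"offset":[0,0,0],"rot":[0,0,0]},{"gripper":1,"offset":[0,0,0],"rot":[0,0,0]},{"gripper":1,"offset":[0,0,0],"rot":[0,0,0]}]'

```text
time: 31.37
tcp_pos: [0.3978, 0.0025, 0.1056]
orientation: [3.085, -0.591, -0.0]
wrist_force: [0.1, 0.3, -0.6]
gripper_width: 0.002
grip_force: 0.0
```

```bash
python3 -c "
from h import *
track(-.387)
track(-.387)"
```

```text
track t 31.37 dt 2.40 [(0.0054, 0.978), (0.0047, 0.979)]
track t 31.47 dt 2.50 [(0.0055, 0.974), (0.0051, 0.979)]
```

Request:
play_rows --steps '[{"gripper":1,"offset":[0.02,0.05,0],"rot":[0,0,0]},{"gripper":1,"offset":[0.04,0.1,0],"rot":[0,0,0]},{"gripper":1,"offset":[0.06,0.15,0],"rot":[0,0,0]},{"gripper":1,"offset":[0.08,0.2,0],"rot":[0,0,0]},{"gripper":1,"offset":[0.1,0.25,0],"rot":[0,0,0]}]'

```text
time: 31.98
tcp_pos: [0.3979, 0.0027, 0.1056]
orientation: [3.085, -0.591, 0.0]
wrist_force: [0.1, -0.3, 0.8]
gripper_width: 0.003
grip_force: 0.0
```

Request:
play_rows --steps '[{"gripper":1,"offset":[0.02,0.05,0],"rot":[0,0,0]},{"gripper":1,"offset":[0.04,0.1,0],"rot":[0,0,0]},{"gripper":1,"offset":[0.06,0.15,0],"rot":[0,0,0]},{"gripper":1,"offset":[0.08,0.2,0],"rot":[0,0,0]},{"gripper":1,"offset":[0.1,0.25,0],"rot":[0,0,0]}]'

```text
time: 32.4
tcp_pos: [0.398, 0.003, 0.1056]
orientation: [3.085, -0.591, -0.0]
wrist_force: [0.5, -0.4, -0.2]
gripper_width: 0.004
grip_force: 0.0
```

```bash
python3 -c "
from h import *
track(-.38,cams=('top',))"
```

```text
track t 32.40 dt 3.43 [(0.0072, 0.988)]
```

Request:
play_rows --steps '[{"gripper":1,"offset":[0.02,0.05,0],"rot":[0,0,0]},{"gripper":1,"offset":[0.04,0.1,0],"rot":[0,0,0]},{"gripper":1,"offset":[0.06,0.15,0],"rot":[0,0,0]},{"gripper":1,"offset":[0.08,0.2,0],"rot":[0,0,0]},{"gripper":1,"offset":[0.1,0.25,0],"rot":[0,0,0]}]'

```text
time: 32.87
tcp_pos: [0.3981, 0.0032, 0.1056]
orientation: [3.085, -0.591, -0.0]
wrist_force: [0.7, -0.3, -0.7]
gripper_width: 0.002
grip_force: 0.0
```

```bash
python3 -c "
from h import *
track(-.38,cams=('top',))
track(-.38,cams=('top',))"
```

```text
track t 32.87 dt 3.90 [(0.0078, 0.984)]
track t 32.92 dt 3.95 [(0.0078, 0.984)]
```

Request:
play_rows --steps '[{"gripper":1,"offset":[0.02,0.05,0],"rot":[0,0,0]},{"gripper":1,"offset":[0.04,0.1,0],"rot":[0,0,0]},{"gripper":1,"offset":[0.06,0.15,0],"rot":[0,0,0]},{"gripper":1,"offset":[0.08,0.2,0],"rot":[0,0,0]},{"gripper":1,"offset":[0.1,0.25,0],"rot":[0,0,0]}]'

```text
time: 33.38
tcp_pos: [0.3982, 0.0035, 0.1056]
orientation: [3.085, -0.591, -0.0]
wrist_force: [-0.4, 0.6, 0.4]
gripper_width: 0.004
grip_force: 0.0
```

```bash
python3 -c "
from h import *
track(-.38,cams=('top',))
track(-.38,cams=('top',))"
```

```text
track t 33.38 dt 4.42 [(0.0081, 0.983)]
track t 33.43 dt 4.47 [(0.0081, 0.983)]
```

Request:
play_rows --steps '[{"gripper":1,"offset":[0.02,0.05,0],"rot":[0,0,0]},{"gripper":1,"offset":[0.04,0.1,0],"rot":[0,0,0]},{"gripper":1,"offset":[0.06,0.15,0],"rot":[0,0,0]},{"gripper":1,"offset":[0.08,0.2,0],"rot":[0,0,0]},{"gripper":1,"offset":[0.1,0.25,0],"rot":[0,0,0]}]'

```text
time: 33.9
tcp_pos: [0.3983, 0.0037, 0.1056]
orientation: [3.085, -0.591, -0.0]
wrist_force: [0.3, 0.8, 0.1]
gripper_width: 0.006
grip_force: 0.0
```

```bash
python3 -c "
from h import *
track(-.38,cams=('top',))
track(-.38,cams=('top',))"
```

```text
track t 33.90 dt 4.93 [(0.0094, 0.98)]
track t 33.95 dt 4.98 [(0.0098, 0.979)]
```

Request:
play_rows --steps '[{"gripper":1,"offset":[0.05,0.12,0],"rot":[0,0,0]},{"gripper":1,"offset":[0.1,0.24,0],"rot":[0,0,0]},{"gripper":1,"offset":[0.15,0.36,0],"rot":[0,0,0]},{"gripper":1,"offset":[0.2,0.48,0],"rot":[0,0,0]},{"gripper":1,"offset":[0.25,0.6,0],"rot":[0,0,0]}]'

```text
time: 34.42
tcp_pos: [0.3986, 0.0043, 0.1056]
orientation: [3.085, -0.591, -0.0]
wrist_force: [0.2, 0.9, -0.4]
gripper_width: 0.005
grip_force: 0.0
```

```bash
python3 -c "
from h import *
track(-.375,cams=('top',))
track(-.375,cams=('top',))"
```

```text
track t 34.42 dt 5.45 [(0.0094, 0.978)]
track t 34.47 dt 5.50 [(0.0092, 0.978)]
```

Request:
play_rows --steps '[{"gripper":1,"offset":[0.03,0.08,0],"rot":[0,0,0]},{"gripper":1,"offset":[0.06,0.16,0],"rot":[0,0,0]},{"gripper":1,"offset":[0.09,0.24,0],"rot":[0,0,0]},{"gripper":1,"offset":[0.12,0.32,0],"rot":[0,0,0]},{"gripper":1,"offset":[0.15,0.4,0],"rot":[0,0,0]}]'

```text
time: 34.93
tcp_pos: [0.3987, 0.0047, 0.1056]
orientation: [3.085, -0.591, -0.0]
wrist_force: [-0.2, 0.0, 0.1]
gripper_width: 0.004
grip_force: 0.0
```

```bash
python3 -c "
from h import *
track(-.375,cams=('top',))
track(-.375,cams=('top',))"
```

```text
track t 34.93 dt 5.97 [(0.0072, 0.982)]
track t 34.98 dt 6.02 [(0.0068, 0.982)]
```

Request:
play_rows --steps '[{"gripper":1,"offset":[0,0,0],"rot":[0,0,0]},{"gripper":1,"offset":[0,0,0],"rot":[0,0,0]},{"gripper":1,"offset":[-2,-6,10],"rot":[0,0,0]},{"gripper":1,"offset":[-2,-6,45],"rot":[0,0,0]},{"gripper":1,"offset":[-2,-6,80],"rot":[0,0,0]}]'

```text
time: 35.45
tcp_pos: [0.3951, -0.0014, 0.1854]
orientation: [3.085, -0.591, -0.007]
wrist_force: [1.8, 0.7, 0.5]
gripper_width: 0.005
grip_force: 0.0
```

```bash
python3 -c "
from h import *
track(-.375,cams=('top',))
track(-.375,cams=('top',))"
```

```text
track t 35.45 dt 6.48 [(0.0028, 0.979)]
track t 35.50 dt 6.53 [(0.0012, 0.972)]
```

Request:
play_rows --steps '[{"gripper":1,"offset":[5,12,25],"rot":[0,0,0]},{"gripper":1,"offset":[18,48,30],"rot":[0,0,0]},{"gripper":1,"offset":[31,84,30],"rot":[0,0,0]},{"gripper":1,"offset":[44,120,30],"rot":[0,0,0]},{"gripper":1,"offset":[57,156,30],"rot":[0,0,0]}]'

```text
time: 35.97
tcp_pos: [0.4538, 0.1563, 0.2152]
orientation: [3.085, -0.591, -0.0]
wrist_force: [0.9, -0.5, 1.2]
gripper_width: 0.006
grip_force: 0.0
```

Request:
play_rows --steps '[{"gripper":1,"offset":[13,36,0],"rot":[0,0,0]},{"gripper":1,"offset":[26,72,0],"rot":[0,0,0]},{"gripper":1,"offset":[37,104,0],"rot":[0,0,0]},{"gripper":1,"offset":[37,104,-30],"rot":[0,0,0]},{"gripper":1,"offset":[37,104,-60],"rot":[0,0,0]}]'

```text
time: 36.38
tcp_pos: [0.4921, 0.2613, 0.1551]
orientation: [-3.084, 0.586, -0.004]
wrist_force: [0.5, -0.6, -0.2]
gripper_width: 0.004
grip_force: 0.0
```

```bash
python3 -c "
from h import *
look(-.55,-.2)
track(-.385,True)
for _ in range(4):track(-.385)"
```

```text
t 36.38 th -0.3799 (1644) -0.3772 (1296) tcp [0.4869 0.2574 0.1501] along 0.278 across -0.137 F [-1.5 -0.4 -0.9]
track t 36.48 dt 0.00 [(-0.0, 1.0), (-0.0, 1.0)]
track t 36.58 dt 0.10 [(-0.0009, 0.999), (-0.0009, 0.997)]
track t 36.68 dt 0.20 [(-0.0016, 0.998), (-0.0017, 0.996)]
track t 36.78 dt 0.30 [(-0.002, 0.994), (-0.002, 0.995)]
track t 36.88 dt 0.40 [(-0.0024, 0.991), (-0.0023, 0.992)]
```

Request:
play_rows --steps '[{"gripper":1,"offset":[0,-4,-25],"rot":[0,0,0]},{"gripper":1,"offset":[0,-9,-50],"rot":[0,0,0]},{"gripper":1,"offset":[0,-12,-50],"rot":[0,0,0]},{"gripper":1,"offset":[0,-13,-50],"rot":[0,0,0]},{"gripper":1,"offset":[0,-13,-50],"rot":[0,0,0]}]'

```text
time: 37.4
tcp_pos: [0.4916, 0.2459, 0.1069]
orientation: [-3.084, 0.591, -0.003]
wrist_force: [0.1, 0.0, -0.5]
gripper_width: 0.004
grip_force: 0.0
```

```bash
python3 -c "
from h import *
look(-.55,-.2)
track(-.385)"
```

```text
t 37.40 th -0.3872 (1391) -0.3853 (1387) tcp [0.492  0.2463 0.1073] along 0.270 across -0.126 F [-0.2  0.2  0.9]
track t 37.50 dt 1.02 [(-0.0027, 0.911), (-0.0059, 0.969)]
```

Request:
play_rows --steps '[{"gripper":1,"offset":[-0.1,-0.2,0],"rot":[0,0,0]},{"gripper":1,"offset":[-0.2,-0.5,0],"rot":[0,0,0]},{"gripper":1,"offset":[-0.2,-0.5,0],"rot":[0,0,0]},{"gripper":1,"offset":[-0.2,-0.5,0],"rot":[0,0,0]},{"gripper":1,"offset":[-0.2,-0.4,0],"rot":[0,0,0]}]'

```text
time: 38.02
tcp_pos: [0.4905, 0.2453, 0.1056]
orientation: [3.085, -0.591, -0.0]
wrist_force: [1.1, 0.6, -0.2]
gripper_width: 0.004
grip_force: 0.0
```

```bash
python3 -c "
from h import *
track(-.39,True,('top',))"
```

```text
track t 38.02 dt 0.00 [(0.0, 1.0)]
```

Request:
play_rows --steps '[{"gripper":1,"offset":[0.03,0.06,0],"rot":[0,0,0]},{"gripper":1,"offset":[0.06,0.12,0],"rot":[0,0,0]},{"gripper":1,"offset":[0.08,0.19,0],"rot":[0,0,0]},{"gripper":1,"offset":[0.1,0.26,0],"rot":[0,0,0]},{"gripper":1,"offset":[0.13,0.32,0],"rot":[0,0,0]}]'

```text
time: 38.48
tcp_pos: [0.4906, 0.2456, 0.1055]
orientation: [3.085, -0.591, -0.0]
wrist_force: [-0.1, 0.0, 0.9]
gripper_width: 0.007
grip_force: 0.0
```

```bash
python3 -c "
from h import *
track(-.39,False,('top',))
track(-.39,False,('top',))"
```

```text
track t 38.48 dt 0.47 [(-0.0025, 0.994)]
track t 38.53 dt 0.52 [(-0.0027, 0.994)]
```

Request:
play_rows --steps '[{"gripper":1,"offset":[0.03,0.06,0],"rot":[0,0,0]},{"gripper":1,"offset":[0.06,0.12,0],"rot":[0,0,0]},{"gripper":1,"offset":[0.08,0.19,0],"rot":[0,0,0]},{"gripper":1,"offset":[0.1,0.26,0],"rot":[0,0,0]},{"gripper":1,"offset":[0.13,0.32,0],"rot":[0,0,0]}]'

```text
time: 39.0
tcp_pos: [0.4908, 0.246, 0.1056]
orientation: [3.085, -0.591, -0.0]
wrist_force: [0.8, 0.6, -0.4]
gripper_width: 0.003
grip_force: 0.0
```

```bash
python3 -c "
from h import *
track(-.39,False,('top',))
track(-.39,False,('top',))"
```

```text
track t 39.00 dt 0.98 [(-0.0046, 0.986)]
track t 39.05 dt 1.03 [(-0.0049, 0.982)]
```

Request:
play_rows --steps '[{"gripper":1,"offset":[0.01,0.03,0],"rot":[0,0,0]},{"gripper":1,"offset":[0.02,0.06,0],"rot":[0,0,0]},{"gripper":1,"offset":[0.03,0.1,0],"rot":[0,0,0]},{"gripper":1,"offset":[0.05,0.14,0],"rot":[0,0,0]},{"gripper":1,"offset":[0.06,0.18,0],"rot":[0,0,0]}]'

```text
time: 39.52
tcp_pos: [0.4908, 0.2462, 0.1056]
orientation: [3.085, -0.591, -0.0]
wrist_force: [-0.3, 0.8, 0.4]
gripper_width: 0.008
grip_force: 0.0
```

```bash
python3 -c "
from h import *
track(-.395,False,('top',))
track(-.395,False,('top',))"
```

```text
track t 39.52 dt 1.50 [(-0.0069, 0.968)]
track t 39.57 dt 1.55 [(-0.0068, 0.963)]
```

Request:
play_rows --steps '[{"gripper":1,"offset":[0.01,0.03,0],"rot":[0,0,0]},{"gripper":1,"offset":[0.02,0.06,0],"rot":[0,0,0]},{"gripper":1,"offset":[0.03,0.1,0],"rot":[0,0,0]},{"gripper":1,"offset":[0.05,0.14,0],"rot":[0,0,0]},{"gripper":1,"offset":[0.06,0.18,0],"rot":[0,0,0]}]'

```text
time: 40.03
tcp_pos: [0.4909, 0.2463, 0.1055]
orientation: [3.085, -0.591, -0.0]
wrist_force: [-0.2, 0.0, -0.4]
gripper_width: 0.001
grip_force: 0.0
```

```bash
python3 -c "
from h import *
track(-.395,False,('top',))
track(-.395,False,('top',))
track(-.395,False,('top',))"
```

```text
track t 40.03 dt 2.02 [(-0.0084, 0.983)]
track t 40.08 dt 2.07 [(-0.0085, 0.983)]Traceback (most recent call last):
  File "<string>", line 5, in <module>
    track(-.395,False,('top',))
    ~~~~~^^^^^^^^^^^^^^^^^^^^^^
  File "h.py", line 51, in track
    f=ctrl.grab_frame(c);fn=f"ref_{c}.npz"
ValueError: 200 camera calls are used up
```

Camera calls are used up, so the rest is without images. The last tracking shows the head nearly at rest, about 0.01 rad past centre. I'll use the tool as a very slow creeping stop on the left, then withdraw and let the damping settle it.

Request:
play_rows --steps '[{"gripper":1,"offset":[0,-0.01,0],"rot":[0,0,0]},{"gripper":1,"offset":[0,-0.02,0],"rot":[0,0,0]},{"gripper":1,"offset":[0,-0.03,0],"rot":[0,0,0]},{"gripper":1,"offset":[0,-0.04,0],"rot":[0,0,0]},{"gripper":1,"offset":[0,-0.05,0],"rot":[0,0,0]}]'

```text
time: 40.55
tcp_pos: [0.4909, 0.2463, 0.1056]
orientation: [3.085, -0.591, -0.0]
wrist_force: [0.0, -0.3, 0.1]
gripper_width: 0.005
grip_force: 0.0
```

Request:
play_rows --steps '[{"gripper":1,"offset":[0,-0.01,0],"rot":[0,0,0]},{"gripper":1,"offset":[0,-0.02,0],"rot":[0,0,0]},{"gripper":1,"offset":[0,-0.03,0],"rot":[0,0,0]},{"gripper":1,"offset":[0,-0.04,0],"rot":[0,0,0]},{"gripper":1,"offset":[0,-0.05,0],"rot":[0,0,0]}]'

```text
time: 40.97
tcp_pos: [0.4909, 0.2462, 0.1056]
orientation: [3.085, -0.591, -0.0]
wrist_force: [-0.4, 0.2, 1.1]
gripper_width: 0.004
grip_force: 0.0
```

Request:
play_rows --steps '[{"gripper":1,"offset":[0,-0.01,0],"rot":[0,0,0]},{"gripper":1,"offset":[0,-0.02,0],"rot":[0,0,0]},{"gripper":1,"offset":[0,-0.03,0],"rot":[0,0,0]},{"gripper":1,"offset":[0,-0.04,0],"rot":[0,0,0]},{"gripper":1,"offset":[0,-0.05,0],"rot":[0,0,0]}]'

```text
time: 41.38
tcp_pos: [0.4909, 0.2462, 0.1056]
orientation: [3.085, -0.591, 0.0]
wrist_force: [-1.3, -0.1, 1.0]
gripper_width: 0.009
grip_force: 0.0
```

Request:
play_rows --steps '[{"gripper":1,"offset":[0,-0.01,0],"rot":[0,0,0]},{"gripper":1,"offset":[0,-0.02,0],"rot":[0,0,0]},{"gripper":1,"offset":[0,-0.03,0],"rot":[0,0,0]},{"gripper":1,"offset":[0,-0.04,0],"rot":[0,0,0]},{"gripper":1,"offset":[0,-0.05,0],"rot":[0,0,0]}]'

```text
time: 41.8
tcp_pos: [0.4909, 0.2461, 0.1056]
orientation: [3.085, -0.591, -0.0]
wrist_force: [0.2, 0.2, -0.7]
gripper_width: 0.002
grip_force: 0.0
```

Request:
play_rows --steps '[{"gripper":1,"offset":[0,0,0],"rot":[0,0,0]},{"gripper":1,"offset":[0,0,0],"rot":[0,0,0]},{"gripper":1,"offset":[0,0,0],"rot":[0,0,0]},{"gripper":1,"offset":[0,0,0],"rot":[0,0,0]},{"gripper":1,"offset":[0,0,0],"rot":[0,0,0]}]'

```text
time: 42.22
tcp_pos: [0.4909, 0.2461, 0.1056]
orientation: [3.085, -0.591, -0.0]
wrist_force: [0.4, 0.5, 0.4]
gripper_width: 0.006
grip_force: 0.0
```

Request:
play_rows --steps '[{"gripper":1,"offset":[1,3,0],"rot":[0,0,0]},{"gripper":1,"offset":[4,10,0],"rot":[0,0,0]},{"gripper":1,"offset":[7,18,10],"rot":[0,0,0]},{"gripper":1,"offset":[7,18,40],"rot":[0,0,0]},{"gripper":1,"offset":[7,18,75],"rot":[0,0,0]}]'

```text
time: 42.63
tcp_pos: [0.4967, 0.2644, 0.1792]
orientation: [3.083, -0.589, -0.007]
wrist_force: [0.8, -0.2, 0.6]
gripper_width: 0.002
grip_force: 0.0
```

Request:
play_rows --steps '[{"gripper":1,"offset":[0,0,20],"rot":[0,0,0]},{"gripper":1,"offset":[0,0,40],"rot":[0,0,0]},{"gripper":1,"offset":[0,0,40],"rot":[0,0,0]},{"gripper":1,"offset":[0,0,40],"rot":[0,0,0]},{"gripper":1,"offset":[0,0,40],"rot":[0,0,0]}]'

```text
time: 43.05
tcp_pos: [0.4973, 0.2641, 0.2193]
orientation: [3.084, -0.59, -0.003]
wrist_force: [0.2, 0.1, -0.9]
gripper_width: 0.006
grip_force: 0.0
```

Request:
play_rows --steps '[{"gripper":1,"offset":[0,0,0],"rot":[0,0,0]},{"gripper":1,"offset":[0,0,0],"rot":[0,0,0]},{"gripper":1,"offset":[0,0,0],"rot":[0,0,0]},{"gripper":1,"offset":[0,0,0],"rot":[0,0,0]},{"gripper":1,"offset":[0,0,0],"rot":[0,0,0]}]'

```text
time: 43.47
tcp_pos: [0.4978, 0.2641, 0.2202]
orientation: [3.085, -0.591, -0.001]
wrist_force: [-0.6, -0.5, 0.9]
gripper_width: 0.003
grip_force: 0.0
```

Request:
play_rows --steps '[{"gripper":1,"offset":[0,0,0],"rot":[0,0,0]},{"gripper":1,"offset":[0,0,0],"rot":[0,0,0]},{"gripper":1,"offset":[0,0,0],"rot":[0,0,0]},{"gripper":1,"offset":[0,0,0],"rot":[0,0,0]},{"gripper":1,"offset":[0,0,0],"rot":[0,0,0]}]'

```text
time: 43.88
tcp_pos: [0.4979, 0.2641, 0.2206]
orientation: [3.086, -0.591, 0.0]
wrist_force: [0.1, -0.3, 0.7]
gripper_width: 0.002
grip_force: 0.0
```

Request:
play_rows --steps '[{"gripper":1,"offset":[0,0,0],"rot":[0,0,0]},{"gripper":1,"offset":[0,0,0],"rot":[0,0,0]},{"gripper":1,"offset":[0,0,0],"rot":[0,0,0]},{"gripper":1,"offset":[0,0,0],"rot":[0,0,0]},{"gripper":1,"offset":[0,0,0],"rot":[0,0,0]}]'

```text
time: 44.3
tcp_pos: [0.4979, 0.2641, 0.2206]
orientation: [3.085, -0.591, 0.0]
wrist_force: [-0.2, 0.4, -0.0]
gripper_width: 0.004
grip_force: 0.0
```

Request:
play_rows --steps '[{"gripper":1,"offset":[0,0,0],"rot":[0,0,0]},{"gripper":1,"offset":[0,0,0],"rot":[0,0,0]},{"gripper":1,"offset":[0,0,0],"rot":[0,0,0]},{"gripper":1,"offset":[0,0,0],"rot":[0,0,0]},{"gripper":1,"offset":[0,0,0],"rot":[0,0,0]}]'

```text
time: 44.72
tcp_pos: [0.4979, 0.2641, 0.2206]
orientation: [3.085, -0.591, -0.0]
wrist_force: [1.1, 0.4, 1.0]
gripper_width: 0.005
grip_force: 0.0
```

Request:
play_rows --steps '[{"gripper":1,"offset":[0,0,0],"rot":[0,0,0]},{"gripper":1,"offset":[0,0,0],"rot":[0,0,0]},{"gripper":1,"offset":[0,0,0],"rot":[0,0,0]},{"gripper":1,"offset":[0,0,0],"rot":[0,0,0]},{"gripper":1,"offset":[0,0,0],"rot":[0,0,0]}]'

```text
time: 45.13
tcp_pos: [0.4979, 0.2641, 0.2206]
orientation: [3.085, -0.591, -0.0]
wrist_force: [0.0, 0.0, 1.0]
gripper_width: 0.003
grip_force: 0.0
```

Request:
play_rows --steps '[{"gripper":1,"offset":[0,0,0],"rot":[0,0,0]},{"gripper":1,"offset":[0,0,0],"rot":[0,0,0]},{"gripper":1,"offset":[0,0,0],"rot":[0,0,0]},{"gripper":1,"offset":[0,0,0],"rot":[0,0,0]},{"gripper":1,"offset":[0,0,0],"rot":[0,0,0]}]'

```text
time: 45.55
tcp_pos: [0.4979, 0.2641, 0.2206]
orientation: [3.085, -0.591, -0.0]
wrist_force: [-1.1, 0.2, -0.5]
gripper_width: 0.005
grip_force: 0.0
```

Request:
play_rows --steps '[{"gripper":1,"offset":[0,0,0],"rot":[0,0,0]},{"gripper":1,"offset":[0,0,0],"rot":[0,0,0]},{"gripper":1,"offset":[0,0,0],"rot":[0,0,0]},{"gripper":1,"offset":[0,0,0],"rot":[0,0,0]},{"gripper":1,"offset":[0,0,0],"rot":[0,0,0]}]'

```text
time: 45.97
tcp_pos: [0.4979, 0.2641, 0.2206]
orientation: [3.085, -0.591, -0.0]
wrist_force: [0.0, 0.3, 0.5]
gripper_width: 0.001
grip_force: 0.0
```

Request:
play_rows --steps '[{"gripper":1,"offset":[0,0,0],"rot":[0,0,0]},{"gripper":1,"offset":[0,0,0],"rot":[0,0,0]},{"gripper":1,"offset":[0,0,0],"rot":[0,0,0]},{"gripper":1,"offset":[0,0,0],"rot":[0,0,0]},{"gripper":1,"offset":[0,0,0],"rot":[0,0,0]}]'

```text
time: 46.38
tcp_pos: [0.4979, 0.2641, 0.2206]
orientation: [3.085, -0.591, 0.0]
wrist_force: [-0.5, 0.4, 0.2]
gripper_width: 0.002
grip_force: 0.0
```

Request:
play_rows --steps '[{"gripper":1,"offset":[0,0,0],"rot":[0,0,0]},{"gripper":1,"offset":[0,0,0],"rot":[0,0,0]},{"gripper":1,"offset":[0,0,0],"rot":[0,0,0]},{"gripper":1,"offset":[0,0,0],"rot":[0,0,0]},{"gripper":1,"offset":[0,0,0],"rot":[0,0,0]}]'

```text
time: 46.8
tcp_pos: [0.4979, 0.2641, 0.2206]
orientation: [3.085, -0.591, -0.0]
wrist_force: [-0.2, -0.4, -0.8]
gripper_width: 0.002
grip_force: 0.0
```

Request:
play_rows --steps '[{"gripper":1,"offset":[0,0,0],"rot":[0,0,0]},{"gripper":1,"offset":[0,0,0],"rot":[0,0,0]},{"gripper":1,"offset":[0,0,0],"rot":[0,0,0]},{"gripper":1,"offset":[0,0,0],"rot":[0,0,0]},{"gripper":1,"offset":[0,0,0],"rot":[0,0,0]}]'

```text
time: 47.22
tcp_pos: [0.4979, 0.2641, 0.2206]
orientation: [3.085, -0.591, 0.0]
wrist_force: [0.7, -0.3, 0.3]
gripper_width: 0.008
grip_force: 0.0
```

Request:
play_rows --steps '[{"gripper":1,"offset":[0,0,0],"rot":[0,0,0]},{"gripper":1,"offset":[0,0,0],"rot":[0,0,0]},{"gripper":1,"offset":[0,0,0],"rot":[0,0,0]},{"gripper":1,"offset":[0,0,0],"rot":[0,0,0]},{"gripper":1,"offset":[0,0,0],"rot":[0,0,0]}]'

```text
time: 47.63
tcp_pos: [0.4979, 0.2641, 0.2206]
orientation: [3.085, -0.591, -0.0]
wrist_force: [0.3, 0.1, -0.4]
gripper_width: 0.01
grip_force: 0.0
```

Request:
play_rows --steps '[{"gripper":1,"offset":[0,0,0],"rot":[0,0,0]},{"gripper":1,"offset":[0,0,0],"rot":[0,0,0]},{"gripper":1,"offset":[0,0,0],"rot":[0,0,0]},{"gripper":1,"offset":[0,0,0],"rot":[0,0,0]},{"gripper":1,"offset":[0,0,0],"rot":[0,0,0]}]'

```text
time: 48.05
tcp_pos: [0.4979, 0.2641, 0.2206]
orientation: [3.085, -0.591, -0.0]
wrist_force: [-0.1, -0.5, -0.4]
gripper_width: 0.002
grip_force: 0.0
```

Request:
play_rows --steps '[{"gripper":1,"offset":[0,0,0],"rot":[0,0,0]},{"gripper":1,"offset":[0,0,0],"rot":[0,0,0]},{"gripper":1,"offset":[0,0,0],"rot":[0,0,0]},{"gripper":1,"offset":[0,0,0],"rot":[0,0,0]},{"gripper":1,"offset":[0,0,0],"rot":[0,0,0]}]'

```text
time: 48.47
tcp_pos: [0.4979, 0.2641, 0.2206]
orientation: [3.085, -0.591, -0.0]
wrist_force: [-0.1, -0.1, 0.3]
gripper_width: 0.003
grip_force: 0.0
```

Request:
play_rows --steps '[{"gripper":1,"offset":[0,0,0],"rot":[0,0,0]},{"gripper":1,"offset":[0,0,0],"rot":[0,0,0]},{"gripper":1,"offset":[0,0,0],"rot":[0,0,0]},{"gripper":1,"offset":[0,0,0],"rot":[0,0,0]},{"gripper":1,"offset":[0,0,0],"rot":[0,0,0]}]'

```text
time: 48.88
tcp_pos: [0.4979, 0.2641, 0.2206]
orientation: [3.085, -0.591, -0.0]
wrist_force: [0.2, -0.5, 0.4]
gripper_width: 0.002
grip_force: 0.0
```

```bash
python3 -c "
from h import *
print(ctrl.read_state()['time'],ctrl.job_done())"
```

```text
the job is handed in; nothing more can be done
48.8833 None
```

I handed the job in at 48.9 s with the head about 0.01 rad from the bed's centre line and nearly still at the last look (40 s), but all 200 camera calls were spent by then, so one last slow creep against the left buffer and the final rest (over 6 s with the arm clear) went unseen.

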